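# Put the file and the wire brush back in the pull-out tool pot

### The arm

A 6-joint arm with a two-finger parallel gripper is mounted at the origin on the work surface. World frame = base frame: x ahead of the robot, y to its left, z up, the work surface at z = 0. Lengths are in mm, angles in rad, forces in N, time in s.
With the tool pointing down it reaches from about 400 to 925 mm from the base axis. Payload 12.5 kg.
Tool frame: the origin (TCP) lies midway between the tips of the shut fingers; the grasp point (between the pads) lies 19 mm behind it; z points along the fingers, y is the line along which they close (so a half turn about z gives the same grasp; the last joint's range is limited). The gripper opens to 95 mm and grips with 3 to 60 N. Pads are 20 mm wide; open, the fingers measure 119 mm over their backs; the gripper's body (75 mm by 180 mm) begins 59 mm behind the grasp point.
Start: joints at [-1.328, 0.491, 1.559, -0, 1.092, -0.106], TCP at [213.63, -587.375, 214.661] pointing down, gripper open.
Joint ranges: [-3.1, 3.1], [-0.84, 2.19], [0.05, 2.79], [-1.13, 4.28], [0.06, 2.93], [-2.69, 2.69]. Speed limits (rad/s): [2.22, 2.22, 2.79, 3.14, 3.14, 3.14].

### API

Orientations are given as [roll, pitch, yaw] about the fixed x, y, z axes, in that order (R = Rz(yaw) Ry(pitch) Rx(roll)).
In Python, from cell import env gives the robot as it stands.
- The arm moves only by the tool carry_out, never from a script. Its argument "series" is a list of rows, each a list of 4 numbers: the shift along the world's x, y, z normalised to -1 to 1, where 1 is 5 cm, then the turn about the world's z normalised to -1 to 1, where 1 is 6 degrees. In form: [[x, y, z, turn], ...]. A call has exactly 5 rows; each row shifts and turns the commanded pose from where the row before left it; what a row does not reach is not made up. A row lasts 1/10 s, in which the tool goes at most 50 mm and 8.59 degrees, less where a joint would pass 70% of its speed; a pose out of reach is approached as far as the arm can. A call with a number of a shift or a turn outside -1 to 1 is refused whole. A call with a gripper value outside its range is refused whole. "fingers" is the closure, from -1 (fully open) to 1 (shut), set as the call begins (left out, the last holds). The fingers move at their own pace and stop on an object; the grip force is fixed at half the most. Time passes only in rows, so rows that do not move let the fingers close, or fill a call up. It gives the time, the measured TCP pose, the force, the opening and the grip force at its end, in the units of the state.
- env.state(): the state, without advancing time (a new reading comes with each control period).
- env.read_camera(name): name is "scene" or "top" or "wrist"; returns the picture (400x640x3 uint8, red, green, blue); there is no depth.
- env.calibration(name): a dict with "K" (3x3 intrinsics, pixels), "pose" (4x4, takes a point from camera to world coordinates). Camera axes: x right, y down, z forward; pixel columns grow to the right and rows downward; lengths in mm; the calibration is good to about 2 mm. The wrist camera is an equidistant fisheye: a pixel r from the principal point sees the ray r / f radians off the axis. A picture is of the moment at which its call begins: read the wrist's pose just before it. calibration takes no time and is no camera call; for the wrist camera it gives the pose at the moment of the call.
- env.job_done(): hands the job in; it is judged then, once.
Trained networks look in the newest picture that a camera, given by its name, has taken for a name from the list of things; names that differ only in an ending like _2 or _b are one class to them, and where a whole thing is asked for, a point or a joint stands for the part that bears it (a point fixed in the world has none). Each returns a list of dicts, best first, with "conf" (0 to 1); they miss things now and then, are a little off and sometimes report something else, mostly with a low value. They report only what shows in the picture. A call takes as long as a camera call. They do not tell look-alikes from the thing itself.
- env.look_for(camera, label): "position" ([row, column] as shares, 0 to 1, of the picture: columns of its width, rows of its height, amid what is visible of it).
The state is a dict: "t": time; "joints": joint angles; "qvel": joint speeds; "tau": joint torques, N m; "eef_pos": TCP position; "tcp_rot": TCP orientation; "ft_force": force on the tool from outside, world axes, zero at the start; "moment": the same for the moment, N m; "opening": opening from 0.0 (shut) to 1.0 (fully open); "grip_force": force on a finger pad.
Only numpy, scipy, OpenCV 4.12 (cv2) and the standard library are available. Lean on these libraries where they do the work, as an engineer would, in place of code of your own. Each camera call takes 0.05 s, during which the arm holds its last target. There are 200 camera calls.

### The job

Pull the tool tray fully out from under the little shelf, stand the file (handle up) and the wire brush (bristle end up) in its pot, one tool in each of the two bays, resting on the floor of the pot, and then push the tray fully home again with both tools standing in it. Leave the spanner and everything else on the bench where it is.

Things in the scene. Friction and masses are not known exactly. Their poses are not given: they have to be found in the camera images.
- rack: Fixed steel rack: base plate and, on four posts, a plywood shelf with its underside 262 mm above the bench, stock on it up to 320 mm. Origin on the bench; x points away from the rack's front, so the tray pulls out along -x. In this frame the shelf covers x 32 to 162, y +-106 mm; front posts at x 45, y +-84; base plate x -45 to 155, y +-90 mm, 22 mm high with its rails.
- tray (a joint): How far the steel tray is pulled out of the rack, in m: 0 home, 0.14 fully out, with end stops. It slides level, stays where it is left, resists with about 3 N plus 8 N per m/s; a push or pull of 5 to 10 N moves it.
- grip (a point): The tray's upright black grip tab, 26 mm along the slide, 16 mm across, up to 78 mm above the bench; this point is on its vertical centre line at 60 mm height; axes as the rack. The tray plate (190 x 140 mm, top at 16 mm) runs under it, from 27 mm in front of the tab's centre. The pot's front wall is 84 mm, and with the tray home the shelf's front edge 85 mm, behind the tab's centre.
- bay_left (a point): Centre of the inner floor (20 mm above the bench) of the left (+y) bay of the aluminium pot fixed on the tray, 115 mm behind the grip tab. Axes as the rack, z up. Each bay is open at the top, 54 mm along the slide (x) by 52 mm across (y) clear; walls 4 mm thick, rim 88 mm above this floor (108 mm above the bench).
- bay_right (a point): The same for the right (-y) bay, 56 mm from the left one, with one 4 mm wall between them.
- file: Flat file 194 mm long, about 140 g, lying flat: dark steel blade 18 wide x 9 mm high from x -97 to 0, steel collar 20 x 16 mm to x 13, wooden handle 26 wide x 21 mm high from x 13 to 97. Origin on the underside at mid-length; x runs from the blade's end to the handle's end, z up as it lies. Starts with the blade's end to the robot's side, turned 0 to 50 deg to its right.
- file_foot (a point): Centre of the end face of the file's blade: the end that goes down.
- brush: Wooden wire brush 190 mm long, about 120 g, lying bristles up: plain handle 22 wide x 18 mm high from x -95 to 20, head 28 wide x 18 mm high from x 15 to 95, on it a bristle block 22 wide, 20 mm tall (to z 38) at x 23 to 91. Origin on the underside at mid-length; x runs from the plain end to the bristle end, z up as it lies. Plain end starts to the robot's side, as the file.
- brush_foot (a point): Centre of the end face of the brush's plain handle: the end that goes down.
- spanner: Bystander: all-steel open-ended spanner 180 mm long, lying among the tools. Leave it.
- disc: Bystander: red flap disc, 116 mm across, 12 mm high, lying flat; origin under its centre.
- spray: Bystander: white plastic bottle 72 mm across, 170 mm tall; origin under its centre.
- jar: Bystander: glass jar 70 mm across, 90 mm tall; origin under its centre.
- gear: Bystander: steel gear 76 mm across, 36 mm high with its hub; origin under its centre.
There are look-alikes about, which are no part of the job. What is shaped like the brush but blue, pink or purple is not meant.

How it is judged:
By the outcome, as a careful person would: the job done as asked, in the order asked, and still so for the second after the job is handed in, with the robot touching nothing.
It also fails if it takes over 72 s, if anything falls off the work surface, if the arm or the gripper's body presses on something with over 40 N, if the wrist force passes 120 N, or if a joint passes its speed limit or range.

## Working session

There is one attempt and no reset: what is moved stays moved. The work goes in short steps, Python scripts to look and compute and a tool call to move; the robot and the scene stay as the last step left them, time stands still between calls to the robot, and variables do not carry over. Pictures are saved under pics/ and viewed, at most 10 in all, crops included, and the job is handed in when it is done.

Besides the shell and the picture viewer there is one more tool, called after "Emit:" by a JSON object that holds its "fn" and its "kwargs". carry_out: Moves the arm, as the interface text tells. Its arguments: {"type":"object","properties":{"series":{"type":"array","items":{"type":"array","items":{"type":"number","minimum":-1,"maximum":1}}},"fingers":{"type":"number"}},"required":["series"]}

```bash
mkdir -p pics; ls
cat > h.py <<'E'
import numpy as np, cv2
from cell import env
def save(im,n): cv2.imwrite(f'pics/{n}.png',im[:,:,::-1])
def ray(c,u,v):
    k=env.calibration(c) if isinstance(c,str) else c
    K,P=np.array(k['K']),np.array(k['pose']); x=(u-K[0,2])/K[0,0]; y=(v-K[1,2])/K[1,1]
    fish = k.get('fish',c=='wrist')
    if fish:
        r=np.hypot(x,y); s=np.sin(r)/max(r,1e-9); d=np.array([x*s,y*s,np.cos(r)])
    else: d=np.array([x,y,1.])
    d=P[:3,:3]@d; return P[:3,3],d/np.linalg.norm(d)
def atz(c,u,v,z):
    o,d=ray(c,u,v); return o+d*(z-o[2])/d[2]
def tri(rays):
    A=sum(np.eye(3)-np.outer(d,d) for o,d in rays); b=sum((np.eye(3)-np.outer(d,d))@o for o,d in rays)
    p=np.linalg.solve(A,b); return p,[float(np.linalg.norm(np.cross(p-o,d))) for o,d in rays]
E
python3 - <<'E'
from h import *
for c in ['scene','top','wrist']:
    im=env.read_camera(c); save(im,c+'0'); k=env.calibration(c); print(c,np.round(k['K'],1).tolist(),np.round(k['pose'],3).tolist())
    for l in ['rack','tray','grip','bay_left','bay_right','file','file_foot','brush','brush_foot','spanner','disc','spray','jar','gear']:
        print(l,[(round(d['position'][1]*640),round(d['position'][0]*400),round(d['conf'],2)) for d in env.look_for(c,l)[:4]])
print(env.state()['t'])
E
```

```text
pics
scene [[464.8, 0.0, 319.4], [0.0, 464.8, 199.7], [0.0, 0.0, 1.0]] [[-0.837, 0.324, -0.441, 1337.747], [0.547, 0.51, -0.664, 1236.443], [0.01, -0.797, -0.604, 1122.851], [0.0, 0.0, 0.0, 1.0]]
rack [(269, 192, 0.9)]
tray [(283, 203, 0.73)]
grip [(285, 200, 0.66), (358, 238, 0.43), (390, 211, 0.2)]
bay_left [(283, 202, 0.93), (391, 212, 0.53), (269, 193, 0.41)]
bay_right [(283, 199, 0.77)]
file [(296, 162, 0.56)]
file_foot [(355, 237, 0.7), (300, 160, 0.55)]
brush [(407, 242, 0.93), (357, 240, 0.81), (470, 285, 0.59), (372, 262, 0.24)]
brush_foot [(469, 287, 0.89), (289, 260, 0.82), (409, 246, 0.67), (357, 240, 0.56)]
spanner [(329, 161, 0.73), (287, 142, 0.62)]
disc [(394, 210, 0.72), (294, 162, 0.64), (373, 261, 0.48)]
spray [(377, 260, 0.73), (282, 198, 0.54)]
jar [(249, 179, 0.53)]
gear [(326, 160, 0.71), (300, 162, 0.41), (372, 262, 0.16)]
top [[511.4, 0.0, 314.6], [0.0, 511.4, 203.7], [0.0, 0.0, 1.0]] [[0.03, -0.996, 0.078, 415.257], [-1.0, -0.031, -0.004, 76.543], [0.007, -0.078, -0.997, 1796.401], [0.0, 0.0, 0.0, 1.0]]
rack [(343, 150, 0.97)]
tray [(385, 268, 0.73), (338, 177, 0.7)]
grip [(336, 183, 0.87), (203, 181, 0.69)]
bay_left [(339, 182, 0.78)]
bay_right []
file [(412, 210, 0.82)]
file_foot [(410, 210, 0.67)]
brush [(146, 255, 0.81), (270, 137, 0.68), (214, 243, 0.65)]
brush_foot [(216, 248, 0.88), (147, 254, 0.82), (256, 206, 0.59), (267, 135, 0.57)]
spanner [(456, 228, 0.8)]
disc [(268, 269, 0.63), (338, 182, 0.61)]
spray [(343, 150, 0.63)]
jar [(260, 207, 0.74), (408, 158, 0.64)]
gear [(386, 267, 0.76), (257, 203, 0.3)]
wrist [[309.7, 0.0, 318.0], [0.0, 309.7, 200.0], [0.0, 0.0, 1.0]] [[0.341, -0.906, -0.25, 284.351], [-0.94, -0.329, -0.09, -561.52], [-0.0, 0.266, -0.964, 384.087], [0.0, 0.0, 0.0, 1.0]]
rack []
tray []
grip []
bay_left []
bay_right []
file []
file_foot []
brush []
brush_foot []
spanner [(271, 8, 0.56)]
disc []
spray []
jar []
gear [(94, 18, 0.84)]
2.25
```

View pics/scene0.png

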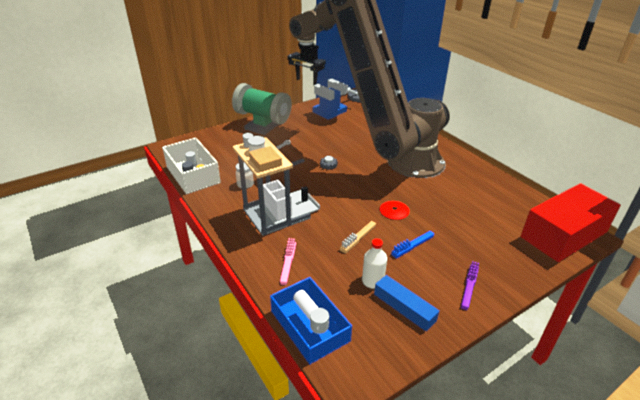

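```bash
python3 -c "
import cv2
a=cv2.imread('pics/top0.png')[110:300,120:500]
cv2.imwrite('pics/topc.png',cv2.resize(a,None,fx=2.1,fy=2.1,interpolation=2))"
```

```text
(no output)
```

View pics/topc.png

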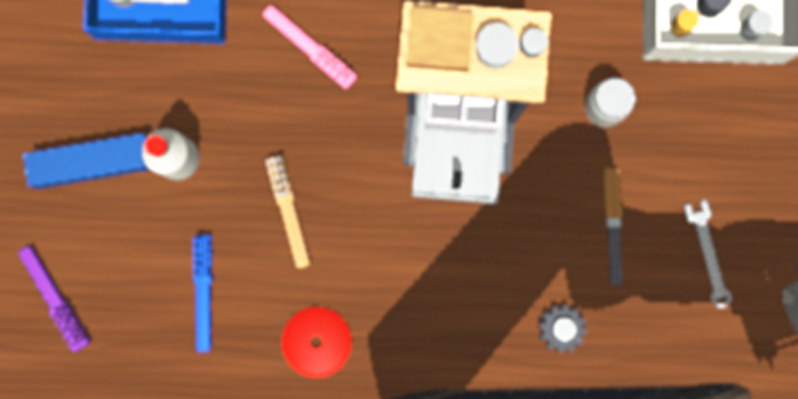

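Run:
```python
from h import *
c=lambda u,v:(u/2.1+120,v/2.1+110)
for n,u,v,z in [('blade end',616,283,5),('file handle end',612,170,12),('collar',615,218,9),('brush plain',303,266,10),('brush bristle end',268,157,20),('grip top',457,172,78),('tray fl',412,195,16),('tray fr',497,202,16),('shelf fl',397,93,270),('shelf fr',547,101,270),('shelf bl',405,3,270),('shelf br',551,11,270),('potrim fl',428,122,108),('potrim fr',495,126,108),('disc',316,342,12),('spray',157,146,170),('jar',615,100,90),('gear',565,329,36),('sp1',700,210,5),('sp2',722,300,5)]:
    p=atz('top',*c(u,v),z); print(n,np.round(p).astype(int), int(np.hypot(p[0],p[1])))
```

```text
blade end [ 422 -281    5] 506
file handle end [ 610 -270   12] 667
collar [ 530 -277    9] 598
brush plain [435 241  10] 496
brush bristle end [613 305  20] 684
grip top [592  -7  78] 592
tray fl [558  63  16] 561
tray fr [550 -78  16] 555
shelf fl [684  91 270] 689
shelf fr [ 679 -125  270] 690
shelf bl [816  84 270] 819
shelf br [ 811 -128  270] 820
potrim fl [667  42 108] 668
potrim fr [664 -64 108] 667
disc [310 214  12] 377
spray [608 455 170] 759
jar [ 715 -258   90] 759
gear [ 345 -192   36] 394
sp1 [ 548 -420    5] 690
sp2 [ 399 -458    5] 607
```

Run:
```python
from h import *
print({k:np.round(v,3).tolist() for k,v in env.state().items()})
```

```text
{'t': 2.25, 'joints': [-1.328, 0.491, 1.559, -0.0, 1.092, -0.106], 'qvel': [0.0, -0.001, -0.0, -0.001, -0.0, 0.0], 'tau': [0.001, -61.246, -25.843, 0.069, 0.045, -0.0], 'eef_pos': [213.638, -587.377, 214.667], 'tcp_rot': [3.141, 0.0, 0.349], 'ft_force': [0.465, 0.055, 0.12], 'moment': [-0.007, 0.021, -0.02], 'grip_force': 0.0, 'opening': 1.002}
```

Emit:
{"fn": "carry_out", "kwargs": {"series": [[0.5, 0.8, 0, 0], [0.8, 0.8, 0, 0], [0.8, 0.8, 0, 0], [0.8, 0.8, 0, 0], [0.8, 0.8, 0, 0]], "fingers": -1}}

```text
t: 2.75
eef_pos: [381.2, -404.5, 214.9]
tcp_rot: [3.141, -0.0, 0.348]
ft_force: [0.5, -1.0, 0.7]
opening: 1.0
grip_force: 0.0
```

Emit:
{"fn": "carry_out", "kwargs": {"series": [[0.5, 0.8, 0, -1], [0.5, 0.8, 0, -1], [0.5, 0.5, 0, -1], [0, 0, 0, 0], [0, 0, 0, 0]]}}

```text
t: 3.25
eef_pos: [455.4, -300.5, 214.7]
tcp_rot: [3.141, -0.0, 0.038]
ft_force: [0.1, 0.0, -0.4]
opening: 1.001
grip_force: 0.0
```

```bash
cat >> h.py <<'E'
import json
def wlook(name,labels):
    k=env.calibration('wrist'); im=env.read_camera('wrist'); save(im,name)
    k={'K':np.array(k['K']).tolist(),'pose':np.array(k['pose']).tolist(),'fish':True}
    json.dump(k,open(f'pics/{name}.json','w')); print(np.round(env.state()['eef_pos'],1))
    for l in labels:
        print(l,[(round(d['position'][1]*640,1),round(d['position'][0]*400,1),round(d['conf'],2)) for d in env.look_for('wrist',l)[:3]])
def cal(n): return json.load(open(f'pics/{n}.json'))
def proj(k,p):
    P=np.linalg.inv(np.array(k['pose'])); q=P[:3,:3]@np.array(p)+P[:3,3]; K=np.array(k['K'])
    r=np.hypot(q[0],q[1]); t=np.arctan2(r,q[2]); return K[0,2]+K[0,0]*t*q[0]/r, K[1,2]+K[1,1]*t*q[1]/r
E
python3 - <<'E'
from h import *
wlook('w1',['file','file_foot','grip','spanner'])
E
```

```text
[ 454.9 -301.1  214.7]
file [(294.9, 111.2, 0.7)]
file_foot [(298.4, 106.2, 0.74)]
grip [(112.0, 44.9, 0.59), (297.8, 107.9, 0.42)]
spanner [(418.6, 152.6, 0.6), (248.2, 253.5, 0.46)]
```

View pics/w1.png

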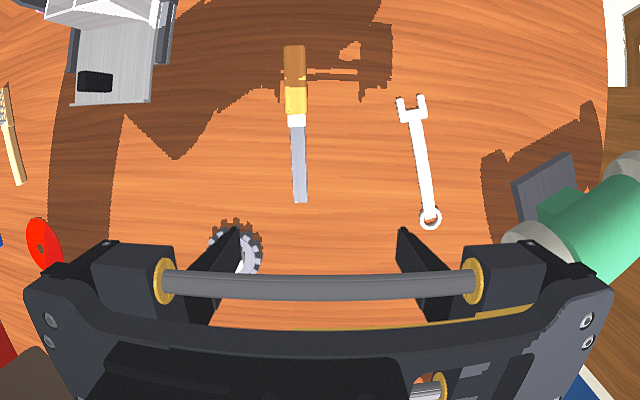

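Emit:
{"fn": "carry_out", "kwargs": {"series": [[0.2, 0.8, 0, -0.4], [0.3, 1, 0, -0.4], [0.3, 1, 0, 0], [0.3, 1, 0, 0], [0.3, 1, 0, 0]]}}

```text
t: 4.0
eef_pos: [522.7, -68.3, 214.8]
tcp_rot: [3.141, -0.0, -0.05]
ft_force: [1.2, -0.5, 0.3]
opening: 0.997
grip_force: 0.0
```

Emit:
{"fn": "carry_out", "kwargs": {"series": [[0.2, 1, -0.4, 0], [0, 0.4, -0.4, 0], [0, 0, 0, 0], [0, 0, 0, 0], [0, 0, 0, 0]]}}

```text
t: 4.5
eef_pos: [532.0, -5.2, 177.2]
tcp_rot: [3.141, -0.001, -0.051]
ft_force: [0.0, 0.1, 0.1]
opening: 1.0
grip_force: 0.0
```

Run:
```python
from h import *
print(env.state()['tcp_rot'])
wlook('w2',['file','grip','bay_left','bay_right','brush'])
```

```text
[ 3.14125758e+00 -1.12351703e-03 -5.05603390e-02]
[532.   -5.2 177.2]
file [(519.3, 165.4, 0.57)]
grip [(316.5, 81.1, 0.61)]
bay_left [(317.3, 80.4, 0.61), (16.5, 156.3, 0.25)]
bay_right [(315.4, 80.6, 0.87)]
brush [(103.9, 181.5, 0.95), (11.7, 298.5, 0.89), (57.3, 244.9, 0.82)]
```

View pics/w2.png

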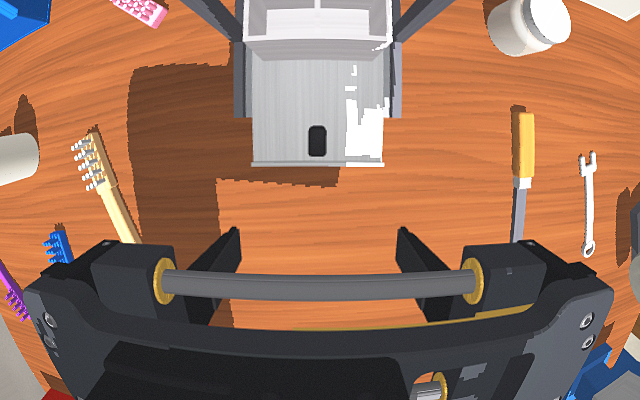

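Run:
```python
from h import *
a,b=cal('w1'),cal('w2')
R=lambda p:np.round(p,1).tolist()
print('tab z78',R(atz(b,317,141,78)), 'tri',tri([ray(a,95,80),ray(b,317,141)]))
print('tray front corners z16',R(atz(b,252,164,16)),R(atz(b,384,164,16)))
print('pot front rim z108',R(atz(b,245,42,108)),R(atz(b,391,42,108)))
for n,p,q in [('fend',(294,46),(526,113)),('collar',(297,120),(521,183))]:
    print(n,*map(lambda x:np.round(x,1),tri([ray(a,*p),ray(b,*q)])),R(atz(a,*p,20)),R(atz(b,*q,20)))
print('foot z9',R(atz(a,300,202,9)))
print('brush bristle end', R(atz(b,85,137,28)),'left',R(atz(b,122,239,18)))
```

```text
tab z78 [586.2, -6.6, 78.0] tri (array([585.79949415,  -6.91146211,  48.15842051]), [1.9211574540045997, 1.9211574540046372])
tray front corners z16 [560.8, 66.1, 16.0] [553.5, -78.1, 16.0]
pot front rim z108 [671.1, 44.8, 108.0] [665.4, -68.1, 108.0]
fend [ 614.9 -266.    17.3] [0.1 0.1] [614.4, -266.3, 20.0] [614.8, -263.8, 20.0]
collar [ 524.5 -271.7    6.6] [1.3 1.3] [525.9, -272.9, 20.0] [526.6, -261.0, 20.0]
foot z9 [423.8, -278.5, 9.0]
brush bristle end [617.1, 285.7, 28.0] left [476.2, 260.7, 18.0]
```

Emit:
{"fn": "carry_out", "kwargs": {"series": [[0, 0, -0.6, 0], [0, 0, -0.7, 0], [0, -0.04, -0.7, 0], [0, 0, -0.6, 0], [0.4, 0, 0, 0]]}}

```text
t: 5.3
eef_pos: [548.5, -5.7, 42.9]
tcp_rot: [-3.141, 0.008, -0.05]
ft_force: [0.3, 1.5, 0.3]
opening: 1.006
grip_force: 0.0
```

Emit:
{"fn": "carry_out", "kwargs": {"series": [[0.4, -0.02, 0, 0], [0.34, 0, 0, 0], [0, 0, 0, 0], [0, 0, 0, 0], [0, 0, 0, 0]]}}

```text
t: 5.8
eef_pos: [587.7, -6.8, 46.4]
tcp_rot: [3.142, 0.001, -0.049]
ft_force: [0.4, -0.2, -0.4]
opening: 0.999
grip_force: 0.0
```

Emit:
{"fn": "carry_out", "kwargs": {"series": [[0, 0, 0, 0], [0, 0, 0, 0], [0, 0, 0, 0], [0, 0, 0, 0], [0, 0, 0, 0]], "fingers": 1}}

```text
t: 6.3
eef_pos: [588.6, -6.7, 46.4]
tcp_rot: [3.142, 0.0, -0.049]
ft_force: [0.1, -0.2, -0.0]
opening: 0.637
grip_force: 0.0
```

Emit:
{"fn": "carry_out", "kwargs": {"series": [[0, 0, 0, 0], [0, 0, 0, 0], [0, 0, 0, 0], [0, 0, 0, 0], [0, 0, 0, 0]]}}

```text
t: 6.8
eef_pos: [588.6, -6.8, 46.4]
tcp_rot: [3.142, 0.0, -0.049]
ft_force: [-0.2, -0.5, 0.5]
opening: 0.218
grip_force: 0.0
```

Emit:
{"fn": "carry_out", "kwargs": {"series": [[0, 0, 0, 0], [0, 0, 0, 0], [0, 0, 0, 0], [-0.2, 0.01, 0, 0], [-0.4, 0.02, 0, 0]]}}

```text
t: 7.3
eef_pos: [560.0, -5.5, 46.4]
tcp_rot: [3.141, -0.003, -0.049]
ft_force: [4.2, -3.9, -2.6]
opening: 0.165
grip_force: 30.0
```

Emit:
{"fn": "carry_out", "kwargs": {"series": [[-0.5, 0.025, 0, 0], [-0.5, 0.025, 0, 0], [-0.5, 0.025, 0, 0], [-0.4, 0.02, 0, 0], [-0.2, 0.01, 0, 0]]}}

```text
t: 7.8
eef_pos: [457.2, -0.2, 47.1]
tcp_rot: [3.141, -0.011, -0.05]
ft_force: [27.8, 7.6, -12.7]
opening: 0.166
grip_force: 30.0
```

Emit:
{"fn": "carry_out", "kwargs": {"series": [[-0.1, 0.005, 0, 0], [0, 0, 0, 0], [0, 0, 0, 0], [0, 0, 0, 0], [0, 0, 0, 0]]}}

```text
t: 8.3
eef_pos: [454.1, 0.0, 47.4]
tcp_rot: [3.141, -0.012, -0.05]
ft_force: [19.3, 5.0, -5.4]
opening: 0.168
grip_force: 30.0
```

Run:
```python
from h import *
wlook('w3',[])
```

```text
[454.    0.   47.4]
```

View pics/w3.png

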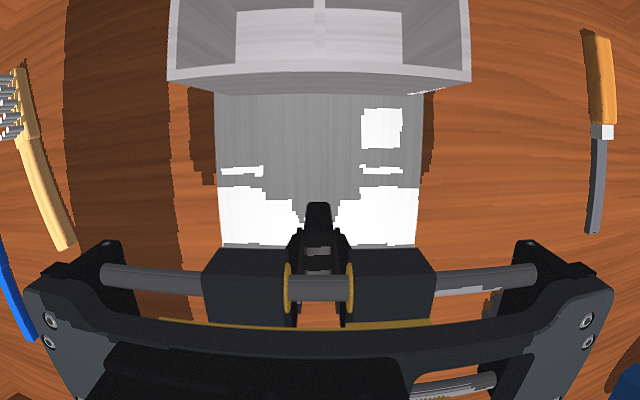

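Run:
```python
from h import *
b=cal('w3')
R=lambda p:np.round(p,1)
l,r=atz(b,168,80,108),atz(b,471,80,108); print(R(l),R(r),np.linalg.norm(l-r))
print('inner front edge',R(atz(b,180,66,108)),R(atz(b,462,66,108)),R(atz(b,319,66,108)))
print('inner front floor corners',R(atz(b,237,59,20)),R(atz(b,402,60,20)))
print('tab back-top',R(atz(b,319,204,78)))
print('file',R(atz(b,594,233,9)),R(atz(b,601,133,14)),R(atz(b,596,30,20)))
a=cal('w1')
print('tri foot',tri([ray(a,300,202),ray(b,594,233)]))
c=cal('w2')
print('brush: plain end w3',R(atz(b,70,245,12)),'head end w3',R(atz(b,20,68,18)))
```

```text
[548.   52.5 108. ] [542.4 -61.9 108. ] 114.58855864268625
inner front edge [552.5  47.1 108. ] [547.6 -58.3 108. ] [546.6  -4.5 108. ]
inner front floor corners [571.5  46.8  20. ] [565.7 -59.3  20. ]
tab back-top [488.5  -1.7  78. ]
file [ 423.9 -278.     9. ] [ 524.  -262.1   14. ] [ 618.6 -254.5   20. ]
tri foot (array([ 423.66361847, -278.49429088,    8.60837444]), [0.004884108126944924, 0.00488410812693023])
brush: plain end w3 [441.2 234.4  12. ] head end w3 [616.2 271.6  18. ]
```

Emit:
{"fn": "carry_out", "kwargs": {"series": [[0.1, 0, 0, 0], [0, 0, 0, 0], [0, 0, 0.3, 0], [0, 0, 0.8, 0], [0.2, -0.4, 0.8, 0]], "fingers": -1}}

```text
t: 8.85
eef_pos: [461.7, -18.5, 141.9]
tcp_rot: [-3.141, 0.004, -0.047]
ft_force: [0.8, 0.5, -0.4]
opening: 0.527
grip_force: 0.0
```

Emit:
{"fn": "carry_out", "kwargs": {"series": [[0.5, -0.8, 0, 0.5], [0.6, -0.9, 0, 0.6], [0.6, -0.9, 0, 0], [0.6, -0.9, 0, 0], [0.5, -0.9, 0, 0]]}}

```text
t: 9.35
eef_pos: [596.6, -229.7, 141.1]
tcp_rot: [-3.141, 0.001, 0.066]
ft_force: [0.9, 0.7, -0.6]
opening: 0.951
grip_force: 0.0
```

Emit:
{"fn": "carry_out", "kwargs": {"series": [[0, -0.5, 0, 0], [0, 0, 0, 0], [0, 0, 0, 0], [0, 0, 0, 0], [0, 0, 0, 0]]}}

```text
t: 9.85
eef_pos: [596.0, -252.0, 141.7]
tcp_rot: [-3.142, 0.0, 0.067]
ft_force: [0.3, 0.1, -0.2]
opening: 0.999
grip_force: 0.0
```

Run:
```python
from h import *
print(env.state()['tcp_rot'])
wlook('w4',['file'])
a=cal('w1');b=cal('w4')
print([np.round(proj(b,p),1) for p in [(614.9,-266,17),(598,-267,20),(524.5,-271.7,16)]])
```

```text
[-3.14153951e+00  8.40667276e-05  6.72774528e-02]
[ 596.1 -252.2  141.7]
file [(331.9, 227.6, 0.78), (94.0, 204.4, 0.43)]
[array([334.2, 176.4]), array([334. , 194.1]), array([332.5, 260.6])]
```

View pics/w4.png

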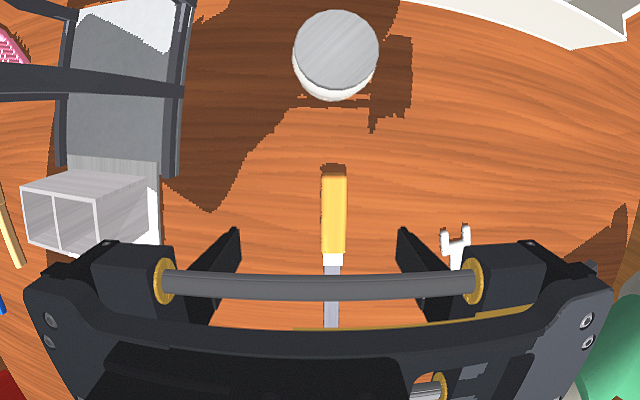

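Emit:
{"fn": "carry_out", "kwargs": {"series": [[0.04, -0.3, -0.6, 0], [0, 0, -0.7, 0], [0, 0, -0.7, 0], [0, 0, -0.6, 0], [0, 0, -0.15, 0]], "fingers": -0.2}}

```text
t: 10.45
eef_pos: [596.8, -267.1, 1.0]
tcp_rot: [-3.139, 0.004, 0.067]
ft_force: [-0.3, 0.0, 0.4]
opening: 0.64
grip_force: 0.0
```

Emit:
{"fn": "carry_out", "kwargs": {"series": [[0, 0, 0, 0], [0, 0, 0, 0], [0, 0, 0, 0], [0, 0, 0, 0], [0, 0, 0, 0]]}}

```text
t: 10.95
eef_pos: [598.4, -268.4, 4.8]
tcp_rot: [3.141, -0.001, 0.066]
ft_force: [0.1, 0.6, 0.6]
opening: 0.598
grip_force: 0.0
```

Close, then lift a little and look whether it swings.

Emit:
{"fn": "carry_out", "kwargs": {"series": [[0, 0, -0.02, 0], [0, 0, 0, 0], [0, 0, 0, 0], [0, 0, 0, 0], [0, 0, 0, 0]], "fingers": 1}}

```text
t: 11.45
eef_pos: [598.1, -268.2, 2.8]
tcp_rot: [3.142, 0.0, 0.066]
ft_force: [0.2, -0.2, -0.2]
opening: 0.27
grip_force: 30.0
```

Emit:
{"fn": "carry_out", "kwargs": {"series": [[0, 0, 0, 0], [0, 0, 0.1, 0], [0, 0, 0.3, 0], [0, 0, 0.4, 0], [0, 0, 0.4, 0]]}}

```text
t: 11.95
eef_pos: [598.2, -268.3, 64.6]
tcp_rot: [3.141, -0.0, 0.066]
ft_force: [-1.0, -0.3, -1.5]
opening: 0.269
grip_force: 30.0
```

Emit:
{"fn": "carry_out", "kwargs": {"series": [[0, 0, 0.5, 0], [0, 0, 0.5, 0], [0, 0, 0.2, 0], [0, 0, 0, 0], [0, 0, 0, 0]]}}

```text
t: 12.45
eef_pos: [597.8, -268.1, 122.4]
tcp_rot: [-3.141, 0.001, 0.066]
ft_force: [-0.1, 0.3, -0.5]
opening: 0.269
grip_force: 30.0
```

Run:
```python
from h import *
print({k:np.round(v,2).tolist() for k,v in env.state().items() if k in('ft_force','moment','opening','eef_pos')})
a=env.read_camera('scene'); t=env.read_camera('top'); wlook('w5',[])
w=cv2.imread('pics/w5.png')
s=cv2.resize(a[:,:,::-1][90:210,220:400],(400,266),interpolation=2); s2=cv2.resize(t[:,:,::-1][140:260,320:500],(400,266),interpolation=2)
cv2.imwrite('pics/m1.png',np.vstack([np.hstack([s,s2]),cv2.resize(w,(480,300))[:, :].copy() if 0 else cv2.copyMakeBorder(cv2.resize(w,(512,320)),0,0,0,288,0)]))
```

```text
{'eef_pos': [597.78, -268.05, 122.4], 'ft_force': [-0.15, 0.31, -0.48], 'moment': [0.07, -0.06, 0.0], 'opening': 0.27}
[ 597.7 -268.   121.6]
```

View pics/m1.png

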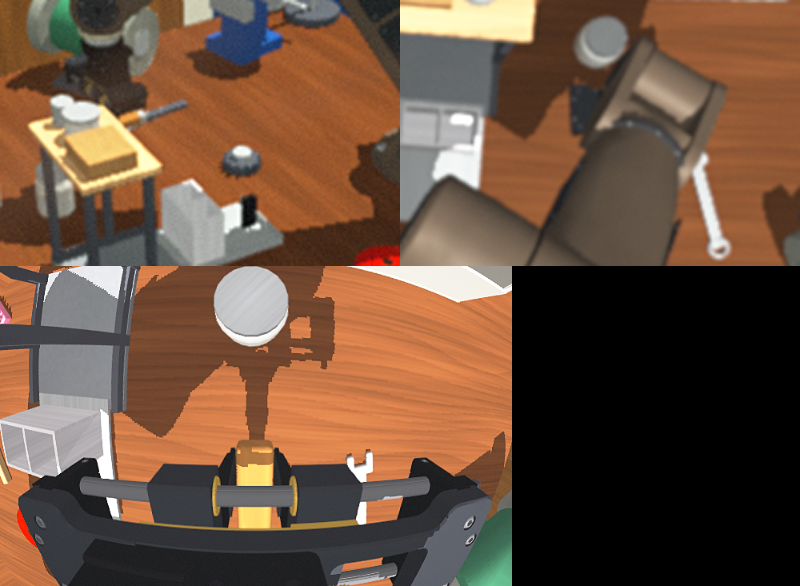

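Emit:
{"fn": "carry_out", "kwargs": {"series": [[0, 0.4, 0.4, 0.7], [0, 0.8, 0.5, 1], [0, 0.95, 0.5, 1], [0, 0.95, 0.5, 1], [0, 0.95, 0.36, 1]]}}

```text
t: 13.1
eef_pos: [598.0, -71.6, 232.7]
tcp_rot: [-3.142, 0.0, 0.562]
ft_force: [1.0, 0.5, -0.8]
opening: 0.273
grip_force: 30.0
```

Emit:
{"fn": "carry_out", "kwargs": {"series": [[0, 0.95, 0, 1], [0, 0.95, 0, 1], [0, 0.95, 0, 1], [0, 0.95, 0, 1], [0, 0.95, 0, 1]]}}

```text
t: 13.6
eef_pos: [597.7, 166.4, 231.3]
tcp_rot: [-3.141, 0.001, 1.086]
ft_force: [1.0, 0.1, -1.2]
opening: 0.271
grip_force: 30.0
```

Emit:
{"fn": "carry_out", "kwargs": {"series": [[0, 0.95, 0, 1], [0, 0.95, 0, 1], [0, 0.7, 0, 1], [0.4, 0.4, 0, 1], [0.6, 0, 0, 0.2]]}}

```text
t: 14.1
eef_pos: [647.1, 317.9, 231.3]
tcp_rot: [-3.14, 0.0, 1.529]
ft_force: [0.4, -0.0, -0.5]
opening: 0.274
grip_force: 30.0
```

Emit:
{"fn": "carry_out", "kwargs": {"series": [[0.7, 0, 0, 0], [0.8, 0, 0, 0], [0.5, 0, 0, 0], [0, 0, 0, 0], [0, 0, 0, 0]]}}

```text
t: 14.6
eef_pos: [747.9, 314.3, 230.2]
tcp_rot: [-3.139, 0.001, 1.521]
ft_force: [-0.8, -0.0, -0.6]
opening: 0.272
grip_force: 30.0
```

Run:
```python
from h import *
wlook('w6',['rack'])
b=cal('w6')
# shelf left underside edge corners by model, and file detection
for x,y,z in [(686,92,262),(816,85,262),(686,92,275),(816,85,275)]: print(np.round(proj(b,(x,y,z)),0))
s=env.read_camera('scene'); save(s,'s6')
w=cv2.imread('pics/w6.png')
cv2.imwrite('pics/m2.png',np.vstack([cv2.resize(cv2.imread('pics/s6.png')[80:220,180:400],(628,400),interpolation=2)[:,:], cv2.resize(w[160:,:],(628,235))[:200]]))
```

```text
[747.5 314.5 231. ]
rack []
[264. 468.]
[401. 465.]
[262. 479.]
[403. 476.]
```

View pics/m2.png

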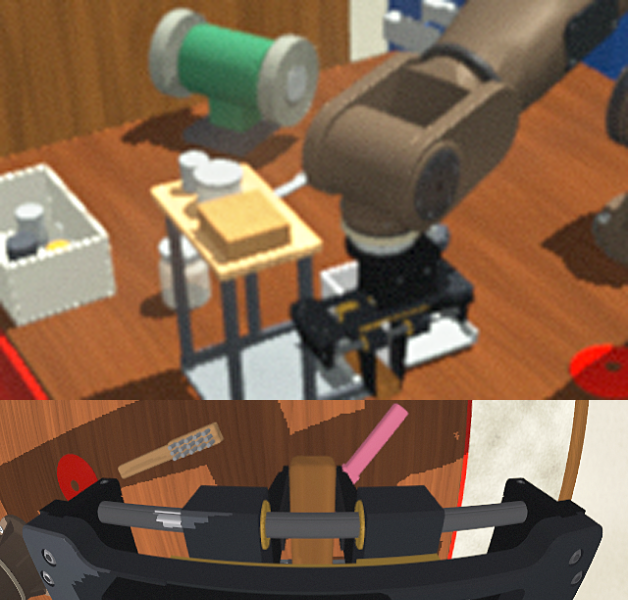

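Emit:
{"fn": "carry_out", "kwargs": {"series": [[0, -0.6, 0, 0], [0, -0.9, 0, 0], [0, -0.8, 0, 0], [0, -0.6, 0, 0], [0, -0.3, 0, 0]]}}

```text
t: 15.25
eef_pos: [747.7, 152.3, 233.2]
tcp_rot: [3.141, 0.0, 1.52]
ft_force: [0.0, -0.2, -0.6]
opening: 0.27
grip_force: 30.0
```

Emit:
{"fn": "carry_out", "kwargs": {"series": [[0, 0, 0.2, 0], [0, 0, 0.3, 0], [0, 0, 0.3, 0], [0, 0, 0.3, 0], [0, 0, 0.3, 0]]}}

```text
t: 15.75
eef_pos: [747.6, 156.9, 303.0]
tcp_rot: [-3.141, -0.001, 1.524]
ft_force: [0.4, 0.3, -1.4]
opening: 0.272
grip_force: 30.0
```

Emit:
{"fn": "carry_out", "kwargs": {"series": [[0, 0, 0.3, 0], [0, 0, 0.3, 0], [0, 0, 0.3, 0], [0, 0, 0.3, 0], [0, 0, 0.3, 0]]}}

```text
t: 16.25
eef_pos: [747.5, 157.3, 378.2]
tcp_rot: [-3.141, -0.001, 1.524]
ft_force: [-0.1, 1.4, -3.2]
opening: 0.269
grip_force: 30.0
```

Run:
```python
from h import *
print({k:np.round(v,2).tolist() for k,v in env.state().items() if k in('ft_force','moment','opening','eef_pos')})
s=env.read_camera('scene'); save(s,'s7')
wlook('w7',['file'])
w=cv2.imread('pics/w7.png')
cv2.imwrite('pics/m3.png',np.vstack([cv2.resize(cv2.imread('pics/s7.png')[60:200,200:380],(514,400),interpolation=2)[:,:], cv2.resize(w[160:,:],(514,192))]))
```

```text
{'eef_pos': [747.54, 157.25, 378.2], 'ft_force': [-0.11, 1.42, -3.18], 'moment': [0.49, -0.13, -0.07], 'opening': 0.27}
[747.9 157.1 380. ]
file [(317.0, 233.6, 0.58)]
```

View pics/m3.png

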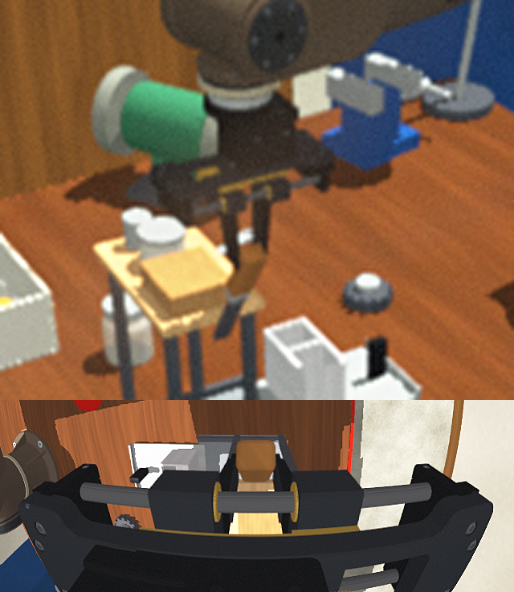

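Emit:
{"fn": "carry_out", "kwargs": {"series": [[0, -0.22, 0, 0], [0, -0.22, 0, 0], [0, -0.22, 0, 0], [0, -0.22, 0, 0], [0, -0.22, 0, 0]]}}

```text
t: 16.9
eef_pos: [748.1, 98.2, 377.2]
tcp_rot: [-3.141, -0.0, 1.521]
ft_force: [-1.2, 1.6, 0.2]
opening: 0.27
grip_force: 30.0
```

Emit:
{"fn": "carry_out", "kwargs": {"series": [[0, 0, 0, 0], [0, 0, 0, 0], [0, 0.3, 0, 0], [0, 0.6, 0, 0], [0, 0.6, 0, 0]]}}

```text
t: 17.4
eef_pos: [748.1, 176.1, 377.2]
tcp_rot: [3.141, 0.0, 1.521]
ft_force: [0.2, 0.8, -1.7]
opening: 0.271
grip_force: 30.0
```

Emit:
{"fn": "carry_out", "kwargs": {"series": [[-0.4, 0, 0, -1], [-0.7, 0, 0, -1], [-0.8, 0, 0, -1], [-0.8, 0, 0, -1], [-0.6, -0.2, 0, -1]]}}

```text
t: 17.9
eef_pos: [580.7, 166.2, 377.5]
tcp_rot: [3.141, -0.0, 0.996]
ft_force: [0.9, -0.0, 0.8]
opening: 0.267
grip_force: 30.0
```

Emit:
{"fn": "carry_out", "kwargs": {"series": [[-0.1, -0.5, 0, -1], [0, -0.5, 0, -1], [0, -0.5, 0, -1], [0, -0.5, 0, -1], [0, -0.5, 0, -1]]}}

```text
t: 18.4
eef_pos: [578.1, 39.6, 377.4]
tcp_rot: [3.141, -0.0, 0.471]
ft_force: [0.3, 0.4, -1.1]
opening: 0.267
grip_force: 30.0
```

Emit:
{"fn": "carry_out", "kwargs": {"series": [[0, -0.5, 0, -1], [0, -0.5, 0, -1], [0, -0.3, 0, -1], [0, -0.1, 0, -1], [0, 0, 0, -1]]}}

```text
t: 18.9
eef_pos: [578.4, -30.5, 377.3]
tcp_rot: [3.141, -0.0, -0.054]
ft_force: [-1.0, 0.3, -2.3]
opening: 0.268
grip_force: 30.0
```

Run:
```python
from h import *
print({k:np.round(v,2).tolist() for k,v in env.state().items() if k in('tcp_rot','eef_pos')})
D={}
for c in ['scene','top']:
    im=env.read_camera(c); save(im,c+'8')
    for l in ['file_foot','file']:
        r=env.look_for(c,l)[:3]; print(c,l,[(round(d['position'][1]*640,1),round(d['position'][0]*400,1),round(d['conf'],2)) for d in r])
k=env.calibration('scene');K=np.array(k['K']);P=np.linalg.inv(np.array(k['pose']))
f=lambda p:(lambda q:np.round((K@q)[:2]/q[2],1))((P@np.append(p,1))[:3])
for z in (385,300,208): print(z,f((575,-34,z)))
```

```text
{'eef_pos': [578.36, -30.47, 377.26], 'tcp_rot': [3.14, -0.0, -0.05]}
scene file_foot [(301.7, 131.4, 0.6)]
scene file [(301.1, 128.8, 0.52)]
top file_foot [(258.8, 210.1, 0.42)]
top file []
385 [301.3 111.7]
300 [301.6 133.2]
208 [301.9 155. ]
```

Run:
```python
from h import *
a=cv2.imread('pics/scene8.png').astype(int);b=cv2.imread('pics/scene0.png').astype(int);c=cv2.imread('pics/s7.png').astype(int)
for r in range(108,168,4):
    print(r,' '.join('%3d,%3d,%3d'%tuple(a[r,x,::-1]) for x in range(292,312,2)))
```

```text
108 157, 96, 50 154, 98, 51 133, 89, 47 114, 81, 46  59, 49, 38  45, 36, 32  52, 40, 37  54, 40, 33 156, 93, 56 153, 87, 46
112 153, 93, 52 119, 80, 46 130, 91, 52 126, 80, 44  92, 63, 40  46, 35, 34  46, 36, 33  64, 45, 27 145, 86, 49 115, 68, 43
116 147, 89, 50 131, 78, 45 113, 76, 43 121, 82, 43  94, 62, 36  69, 47, 31 105, 69, 43  98, 60, 37  75, 49, 34  86, 56, 41
120 155, 90, 53 151, 93, 51 115, 75, 42 124, 83, 46 120, 83, 42 135, 89, 49 151, 90, 47 145, 85, 49  75, 48, 31  71, 48, 27
124 158, 92, 54 159, 96, 51 140, 87, 44 117, 78, 41 120, 74, 37 126, 84, 43 140, 84, 48 151, 87, 48 152, 87, 42 152, 84, 48
128 150, 85, 49 156, 91, 51 156, 90, 47 121, 84, 50 121, 75, 38 126, 86, 42 144, 92, 51 161, 92, 50 154, 86, 49 148, 86, 44
132 154, 87, 51 151, 83, 49 147, 82, 45 124, 91, 71 111,117,112 124,130,125 146,111, 83 174,102, 54 174, 97, 53 168, 95, 51
136 173,100, 57 166, 94, 48 158, 89, 51 146, 88, 52  68, 60, 58  69, 65, 62 148, 83, 46 156, 89, 45 160, 90, 46 167, 97, 54
140 167, 95, 51 173, 98, 59 169, 96, 52 169, 96, 50 114, 73, 54  58, 61, 64 110, 73, 48 157, 90, 50 157, 90, 47 159, 88, 46
144 173, 98, 51 162, 88, 48 163, 91, 47 167, 95, 53 162, 93, 47  65, 61, 60  77, 70, 67 157, 90, 46 158, 86, 44 154, 83, 43
148 162, 89, 48 164, 93, 50 168, 98, 54 163, 93, 45 163, 95, 44 106, 70, 51  60, 65, 66 126, 78, 51 166, 94, 45 162, 94, 46
152 168, 94, 49 170, 97, 53 163, 92, 47 160, 91, 46 164, 94, 48 158, 87, 47  61, 56, 54  73, 64, 61 154, 87, 47 157, 90, 46
156 178,102, 52 177,101, 51 173,102, 55 166, 94, 48 168, 98, 49 168, 94, 51 157, 90, 45 157, 90, 49 162, 93, 51 156, 91, 50
160 159, 91, 46 176,102, 58 171, 98, 50 174,104, 53 171, 96, 48 171, 98, 55 169, 95, 49 171, 97, 49 158, 85, 43 157, 91, 44
164 239,178,108 163, 94, 46 167, 97, 52 175, 98, 51 172, 98, 52 175,101, 55 173,100, 53 171, 98, 48 168, 96, 46 175,100, 49
```

Emit:
{"fn": "carry_out", "kwargs": {"series": [[0.2, -0.04, -0.4, 0], [0.2, -0.04, -0.6, 0], [0, 0, -0.8, 0], [0, 0, -0.8, 0], [0, 0, -0.6, 0]]}}

```text
t: 19.7
eef_pos: [597.6, -34.1, 214.9]
tcp_rot: [-3.142, 0.002, -0.047]
ft_force: [0.8, -0.6, -0.9]
opening: 0.269
grip_force: 30.0
```

Emit:
{"fn": "carry_out", "kwargs": {"series": [[0, 0, -0.1, 0], [0, 0, -0.06, 0], [0, 0, -0.06, 0], [0, 0, -0.06, 0], [0, 0, 0, 0]]}}

```text
t: 20.2
eef_pos: [598.1, -34.5, 204.0]
tcp_rot: [3.141, -0.001, -0.049]
ft_force: [-2.1, -0.0, 1.3]
opening: 0.269
grip_force: 30.0
```

Emit:
{"fn": "carry_out", "kwargs": {"series": [[0, 0, -0.06, 0], [0, 0, -0.06, 0], [0, 0, -0.06, 0], [0, 0, -0.04, 0], [0, 0, 0, 0]]}}

```text
t: 20.7
eef_pos: [597.9, -34.5, 191.7]
tcp_rot: [-3.142, 0.001, -0.049]
ft_force: [-2.6, -0.1, -1.5]
opening: 0.27
grip_force: 30.0
```

Emit:
{"fn": "carry_out", "kwargs": {"series": [[0, 0, -0.04, 0], [0, 0, -0.04, 0], [0, 0, -0.02, 0], [0, 0, 0, 0], [0, 0, 0, 0]]}}

```text
t: 21.2
eef_pos: [598.0, -34.5, 187.0]
tcp_rot: [3.142, 0.0, -0.049]
ft_force: [-2.1, 0.4, -0.0]
opening: 0.271
grip_force: 30.0
```

Emit:
{"fn": "carry_out", "kwargs": {"series": [[-0.1, 0, 0, 0], [0, 0, -0.04, 0], [0, 0, -0.04, 0], [0, 0, -0.04, 0], [0, 0, 0, 0]]}}

```text
t: 21.7
eef_pos: [595.9, -34.9, 184.5]
tcp_rot: [3.141, -0.009, -0.049]
ft_force: [1.2, -0.2, 22.0]
opening: 0.268
grip_force: 30.0
```

Emit:
{"fn": "carry_out", "kwargs": {"series": [[0, 0, 0.04, 0], [0, 0, 0, 0], [0, 0, 0, 0], [0, 0, 0, 0], [0, 0, 0.1, 0]], "fingers": 0}}

```text
t: 22.2
eef_pos: [592.8, -34.5, 187.5]
tcp_rot: [-3.141, 0.002, -0.049]
ft_force: [-0.2, 0.9, 1.0]
opening: 0.497
grip_force: 0.0
```

Emit:
{"fn": "carry_out", "kwargs": {"series": [[0, 0, 0.4, 0], [0, 0, 0.6, 0], [0, 0, 0.6, 0], [0, 0, 0.4, 0], [0, 0, 0, 0]]}}

```text
t: 22.7
eef_pos: [594.0, -34.6, 291.1]
tcp_rot: [3.141, -0.005, -0.049]
ft_force: [0.1, -0.4, 0.7]
opening: 0.501
grip_force: 0.0
```

Run:
```python
from h import *
wlook('w9',['file','bay_left'])
im=env.read_camera('scene'); save(im,'scene9')
a=cv2.imread('pics/scene9.png').astype(int)
k=env.calibration('scene');K=np.array(k['K']);P=np.linalg.inv(np.array(k['pose']))
f=lambda p:(lambda q:np.round((K@q)[:2]/q[2],1))((P@np.append(p,1))[:3])
print('exp foot',f((583,-34,20)),'top vertical',f((583,-34,214)),'top lean 10',f((612,-34,214)))
for r in range(148,188,4):
    print(r,' '.join('%3d,%3d,%3d'%tuple(a[r,x,::-1]) for x in range(282,308,2)))
```

```text
[593.4 -34.5 289.2]
file [(318.9, 176.9, 0.9), (139.4, 210.0, 0.51)]
bay_left [(298.9, 205.9, 0.71)]
exp foot [300.8 196.1] top vertical [300.1 154.2] top lean 10 [293.4 156.4]
148 161, 92, 49 176,105, 52 177,105, 54 171, 99, 53 170, 99, 55 161, 93, 52 164, 93, 50 168, 95, 49 166, 98, 50 162, 93, 51 160, 90, 49 160, 90, 48 164, 90, 47
152 158, 88, 47 159, 90, 48 165, 92, 49 176,105, 52 179,104, 52 173,100, 53 171, 95, 50 167, 97, 50 156, 84, 41 163, 91, 52 164, 93, 47 160, 92, 46 156, 86, 44
156 175,138, 87 162,108, 62 159, 89, 46 163, 90, 48 156, 93, 46 145, 92, 50 172, 98, 50 170, 95, 42 170, 97, 51 168, 95, 50 165, 95, 48 157, 91, 51 159, 90, 49
160 255,251,177 255,255,212 255,255,205 255,209,126 120, 75, 31 128, 80, 39 128, 83, 42 146, 88, 46 178,105, 60 174, 97, 53 164, 93, 47 168, 99, 50 171, 99, 51
164 255,231,148 255,254,211 255,254,210 255,255,211 255,255,197 227,171,102 119, 76, 33 125, 83, 41 170, 97, 48 170, 99, 52 173, 99, 51 174,101, 53 166, 94, 47
168 233,188,118 208,165,105 196,152, 95 181,147, 97 164,117, 72 136, 90, 52 117, 74, 32 121, 77, 37 139, 88, 43 169, 97, 53 175,100, 54 173,101, 51 170, 97, 49
172 168, 97, 49  81, 62, 57  59, 61, 64  74, 68, 67 153, 85, 43 155, 89, 45 112, 73, 36 123, 75, 28 129, 81, 40 184,142,112 238,218,203 243,243,242 248,242,231
176 171, 95, 49 100, 70, 58  58, 65, 68  68, 66, 66 154, 89, 51 247,244,243 185,185,182 114, 96, 81 125,119,112 160,164,164 176,179,177 179,181,177 152,158,155
180 168, 95, 51 109, 70, 51  52, 58, 58  55, 57, 57 156, 88, 52 158,152,148 162,163,161 150,153,152  80, 86, 83 176,178,175 176,177,176 176,178,178 170,172,172
184 164, 96, 51 110, 71, 51  47, 53, 60  49, 53, 59 148, 77, 44 157,152,150 159,160,159 162,162,159 160,164,160 176,176,172 178,180,178 176,180,177 180,185,181
```

Emit:
{"fn": "carry_out", "kwargs": {"series": [[0, 0.5, 0, 0.8], [0, 0.9, 0, 1], [0, 0.95, -0.2, 1], [0, 0.95, -0.5, 1], [0, 0.95, -0.7, 0]], "fingers": -0.4}}

```text
t: 23.4
eef_pos: [592.9, 169.5, 224.3]
tcp_rot: [3.141, -0.001, 0.353]
ft_force: [0.4, -0.4, -1.1]
opening: 0.7
grip_force: 0.0
```

Emit:
{"fn": "carry_out", "kwargs": {"series": [[0, 0.95, -0.8, 0], [0, 0.8, -0.6, 0], [0, 0.2, 0, 0], [0, 0, 0, 0], [0, 0, 0, 0]]}}

```text
t: 23.9
eef_pos: [593.5, 255.0, 163.5]
tcp_rot: [3.141, -0.0, 0.349]
ft_force: [-0.2, -0.4, 0.7]
opening: 0.697
grip_force: 0.0
```

Run:
```python
from h import *
print(env.state()['tcp_rot'])
wlook('w10',['brush','spray'])
b=cal('w10')
im=cv2.imread('pics/w10.png')
a=cal('w2')
# wood colour mask of brush near predicted area
p=[proj(b,(x,y,18)) for x,y in [(613,300),(530,270),(480,255)]]; print(np.round(p,0))
hsv=cv2.cvtColor(im,cv2.COLOR_BGR2HSV)
cx,cy=map(int,p[1])
for r in range(80,300,12):
    print(r,' '.join('%d,%d,%d'%tuple(im[r,x,::-1]) for x in range(280,380,7)))
```

```text
[ 3.14124116e+00 -4.92145919e-04  3.48713208e-01]
[593.6 254.6 163.9]
brush [(36.2, 229.2, 0.93), (163.7, 234.5, 0.8), (284.6, 207.8, 0.67)]
spray [(111.8, 115.1, 0.83)]
[[284. 158.]
 [286. 238.]
 [285. 279.]]
80 122,75,49 120,75,47 116,69,44 112,69,45 128,79,53 122,78,49 125,76,49 117,73,47 108,67,47 101,64,40 119,72,50 114,72,45 112,67,45 112,69,42 108,67,42
92 109,67,45 113,70,48 117,74,46 121,75,50 122,77,51 119,73,48 117,72,46 213,127,73 118,70,45 120,75,44 126,77,50 117,71,45 112,70,47 102,63,41 115,71,45
104 111,69,41 100,62,42 118,73,47 104,65,44 108,64,46 103,65,43 115,69,45 149,89,57 122,77,52 116,71,45 114,69,45 115,70,47 117,73,49 119,74,49 117,73,47
116 201,119,72 212,125,75 202,119,72 194,112,66 103,60,47 206,125,75 205,119,71 200,120,74 106,67,45 104,65,44 103,63,43 118,74,50 111,67,44 113,70,47 110,65,42
128 110,70,49 104,65,42 101,62,41 114,69,45 111,69,43 110,66,43 111,72,46 110,69,42 102,65,41 105,62,43 109,68,46 112,73,47 110,70,48 107,63,45 102,65,47
140 110,69,47 108,69,47 113,69,44 115,72,48 112,70,45 112,69,46 107,64,45 103,64,40 107,70,46 113,68,44 110,68,44 
[... 1475 characters left out ...]
44
260 212,160,108 197,152,106 165,125,88 124,74,47 119,74,47 115,72,45 110,65,45 199,117,70 216,126,75 205,118,70 213,127,75 201,118,72 203,120,73 221,129,76 42,42,46
272 215,164,114 200,152,106 161,121,83 118,73,48 116,72,48 111,70,45 116,70,45 201,118,69 226,138,77 223,133,78 208,122,73 199,115,69 198,119,67 212,124,73 28,36,40
284 102,101,106 104,102,108 103,103,106 103,102,107 105,102,108 102,101,108 102,104,108 101,101,106 101,101,106 104,103,108 103,101,106 105,103,108 104,104,106 103,104,105 104,104,105
296 106,107,111 104,104,107 106,107,110 107,109,110 104,104,109 104,106,108 103,105,106 107,109,111 105,107,110 106,108,111 105,108,110 104,105,107 104,104,108 103,106,109 104,103,109
```

```bash
cat > m.py <<'E'
from h import *
def edges(n,x0,x1,rows):
    im=cv2.imread(f'pics/{n}.png').astype(float)
    for r in rows:
        c=[x for x in range(x0,x1) if im[r,x,1]/(im[r,x,2]+1)>0.69 and im[r,x,2]>80]
        if c: print(r,min(c),max(c),len(c),end=' | ')
    print()
E
python3 - <<'E'
from m import *
edges('w10',235,340,range(136,280,8))
edges('w10',235,340,range(140,156,1))
E
```

```text
152 275 299 25 | 160 273 300 28 | 168 273 300 28 | 176 273 299 27 | 184 273 299 27 | 192 272 299 28 | 200 273 299 27 | 208 272 298 27 | 216 272 298 27 | 224 274 297 24 | 232 275 295 21 | 240 276 295 20 | 248 276 295 20 | 256 276 295 20 | 264 275 295 21 | 272 276 294 19 | 
151 277 288 9 | 152 275 299 25 | 153 274 300 27 | 154 274 300 27 | 155 273 300 28 |
```

Run:
```python
from m import *
b=cal('w10'); R=lambda p:np.round(p,1)
for r in (240,270): print(r,'L18',R(atz(b,275.5,r,18)),'R18',R(atz(b,295.5,r,18)),'R0',R(atz(b,295.5,r,0)))
for r,z in ((151,0),(151,18),(158,18)): print('end',r,z,R(atz(b,287,r,z)))
for p in [(160,272.5,300.5),(212,272,298.5)]:
    for z in (0,18,38): print(p,z,R(atz(b,p[1],p[0],z)),R(atz(b,p[2],p[0],z)))
# second view: w6 and w3 handle ends
edges('w6',100,260,range(160,250,6)); edges('w3',0,90,range(60,250,12))
```

```text
240 L18 [523.4 279.9  18. ] R18 [531.2 259.1  18. ] R0 [523.6 257.8   0. ]
270 L18 [487.2 268.9  18. ] R18 [495.5 247.2  18. ] R0 [485.9 245.3   0. ]
end 151 0 [618.2 299.9   0. ]
end 151 18 [620.7 298.9  18. ]
end 158 18 [613.8 296.5  18. ]
(160, 272.5, 300.5) 0 [603.6 311.7   0. ] [613.8 282.8   0. ]
(160, 272.5, 300.5) 18 [606.9 310.1  18. ] [616.5 282.7  18. ]
(160, 272.5, 300.5) 38 [610.5 308.2  38. ] [619.5 282.6  38. ]
(212, 272, 298.5) 0 [546.9 294.    0. ] [557.3 265.6   0. ]
(212, 272, 298.5) 18 [553.2 293.3  18. ] [563.1 266.4  18. ]
(212, 272, 298.5) 38 [560.3 292.5  38. ] [569.5 267.3  38. ]
184 213 221 8 | 190 199 223 25 | 196 185 226 42 | 202 173 224 52 | 208 163 213 51 | 214 149 197 49 | 220 136 181 46 | 226 123 160 38 | 232 121 145 25 | 238 123 131 9 | 244 105 106 2 | 
72 10 25 16 | 84 0 27 28 | 96 0 30 31 | 108 0 33 34 | 120 0 36 36 | 132 2 39 37 | 144 16 40 25 | 156 21 44 24 | 168 25 48 24 | 180 29 52 24 | 192 33 56 24 | 204 38 61 24 | 216 42 66 25 | 228 47 71 25 | 240 53 76 24 |
```

Emit:
{"fn": "carry_out", "kwargs": {"series": [[0.1, 0.4, -0.3, -0.38], [0.1, 0.39, -0.6, 0], [0, 0, -0.8, 0], [0, 0, -0.7, 0], [0, 0, -0.55, 0]]}}

```text
t: 24.55
eef_pos: [603.2, 294.1, 14.3]
tcp_rot: [3.141, 0.0, 0.308]
ft_force: [-0.6, -0.7, -0.9]
opening: 0.701
grip_force: 0.0
```

Emit:
{"fn": "carry_out", "kwargs": {"series": [[0, 0, -0.2, 0], [0, 0, 0, 0], [0, 0, 0, 0], [0, 0, 0, 0], [0, 0, 0, 0]]}}

```text
t: 25.05
eef_pos: [603.7, 295.4, 7.0]
tcp_rot: [-3.142, -0.002, 0.309]
ft_force: [-0.3, -0.3, 1.1]
opening: 0.7
grip_force: 0.0
```

Emit:
{"fn": "carry_out", "kwargs": {"series": [[0, 0, -0.09, 0], [0, 0, 0, 0], [0, 0, 0, 0], [0, 0, 0, 0], [0, 0, 0, 0]], "fingers": 1}}

```text
t: 25.55
eef_pos: [603.1, 295.3, 1.0]
tcp_rot: [3.142, 0.0, 0.309]
ft_force: [0.6, 0.8, 0.2]
opening: 0.342
grip_force: 0.0
```

Emit:
{"fn": "carry_out", "kwargs": {"series": [[0, 0, 0, 0], [0, 0, 0, 0], [0, 0, 0, 0], [0, 0, 0.2, 0], [0, 0, 0.6, 0]]}}

```text
t: 26.05
eef_pos: [601.8, 294.7, 39.5]
tcp_rot: [3.141, 0.005, 0.309]
ft_force: [-0.5, -0.5, -0.8]
opening: 0.293
grip_force: 30.0
```

Emit:
{"fn": "carry_out", "kwargs": {"series": [[0, 0, 0.8, 1], [0, 0.1, 0.9, 1], [0, 0.2, 0.9, 1], [0, 0.2, 0.9, 1], [0, 0, 0.3, 1]]}}

```text
t: 26.55
eef_pos: [603.9, 321.7, 237.2]
tcp_rot: [3.139, -0.007, 0.838]
ft_force: [-1.4, -0.2, -0.7]
opening: 0.29
grip_force: 30.0
```

Emit:
{"fn": "carry_out", "kwargs": {"series": [[0, 0, 0, 1], [0, 0, 0, 1], [0.2, 0, 0, 1], [0.6, 0, 0, 1], [0.6, 0, 0, 1]]}}

```text
t: 27.05
eef_pos: [673.6, 320.4, 232.4]
tcp_rot: [3.141, -0.0, 1.361]
ft_force: [0.3, -0.1, -1.4]
opening: 0.293
grip_force: 30.0
```

Emit:
{"fn": "carry_out", "kwargs": {"series": [[0.6, 0, 0, 1], [0.6, 0, 0, 0.5], [0.3, 0, 0, 0], [0, 0, 0, 0], [0, 0, 0, 0]]}}

```text
t: 27.55
eef_pos: [747.6, 320.2, 231.0]
tcp_rot: [-3.141, 0.0, 1.513]
ft_force: [-0.0, 0.3, -1.6]
opening: 0.293
grip_force: 30.0
```

Emit:
{"fn": "carry_out", "kwargs": {"series": [[0, -0.6, 0, 0], [0, -0.9, 0, 0], [0, -0.8, 0, 0], [0, -0.6, 0, 0], [0, -0.3, 0, 0]]}}

```text
t: 28.05
eef_pos: [747.3, 158.1, 232.2]
tcp_rot: [3.141, 0.0, 1.512]
ft_force: [-0.2, 0.5, -1.2]
opening: 0.292
grip_force: 30.0
```

Emit:
{"fn": "carry_out", "kwargs": {"series": [[0, 0, 0.2, 0], [0, 0, 0.3, 0], [0, 0, 0.3, 0], [0, 0, 0.3, 0], [0, 0, 0.3, 0]]}}

```text
t: 28.55
eef_pos: [747.4, 162.7, 301.8]
tcp_rot: [-3.141, -0.001, 1.515]
ft_force: [1.1, 0.4, -5.5]
opening: 0.289
grip_force: 30.0
```

Emit:
{"fn": "carry_out", "kwargs": {"series": [[0, 0, 0.3, 0], [0, 0, 0.3, 0], [0, 0, 0.3, 0], [0, 0, 0.3, 0], [0, 0, 0.3, 0]]}}

```text
t: 29.05
eef_pos: [747.4, 163.0, 377.2]
tcp_rot: [-3.141, -0.001, 1.516]
ft_force: [0.0, 0.4, -3.5]
opening: 0.29
grip_force: 30.0
```

Emit:
{"fn": "carry_out", "kwargs": {"series": [[0, -0.2, 0.15, 0], [0, -0.26, 0.15, 0], [0, -0.26, 0, 0], [0, -0.26, 0, 0], [0, -0.26, 0, 0]]}}

```text
t: 29.55
eef_pos: [748.0, 96.8, 390.7]
tcp_rot: [-3.141, -0.0, 1.513]
ft_force: [0.2, 2.4, -0.1]
opening: 0.291
grip_force: 30.0
```

Emit:
{"fn": "carry_out", "kwargs": {"series": [[0, 0, 0, 0], [0, 0, 0, 0], [0, 0.3, 0, 0], [0, 0.6, 0, 0], [0, 0.6, 0, 0]]}}

```text
t: 30.05
eef_pos: [748.0, 175.0, 391.0]
tcp_rot: [3.141, 0.0, 1.513]
ft_force: [0.9, -0.4, -1.2]
opening: 0.294
grip_force: 30.0
```

Emit:
{"fn": "carry_out", "kwargs": {"series": [[-0.4, 0, 0, -1], [-0.7, 0, 0, -1], [-0.8, 0, 0, -1], [-0.8, 0, 0, -1], [-0.6, -0.2, 0, -1]]}}

```text
t: 30.55
eef_pos: [580.7, 165.1, 391.3]
tcp_rot: [3.141, -0.0, 0.988]
ft_force: [1.3, -0.4, -0.8]
opening: 0.289
grip_force: 30.0
```

Emit:
{"fn": "carry_out", "kwargs": {"series": [[-0.1, -0.4, 0, -1], [0, -0.4, 0, -1], [0, -0.4, 0, -1], [0, -0.4, 0, -1], [0, -0.4, 0, -1]]}}

```text
t: 31.05
eef_pos: [578.1, 63.6, 391.2]
tcp_rot: [3.141, -0.0, 0.463]
ft_force: [0.3, 0.3, -2.2]
opening: 0.286
grip_force: 30.0
```

Emit:
{"fn": "carry_out", "kwargs": {"series": [[0, -0.4, 0, -1], [0, -0.3, 0, -1], [0, -0.1, 0, -1], [0, 0, 0, -1], [0, 0, 0, -0.9]]}}

```text
t: 31.55
eef_pos: [578.3, 24.1, 391.1]
tcp_rot: [3.141, -0.0, -0.051]
ft_force: [0.3, -0.3, -1.4]
opening: 0.287
grip_force: 30.0
```

Run:
```python
from h import *
s=env.state(); print({k:np.round(v,2).tolist() for k,v in s.items() if k in('tcp_rot','eef_pos')})
im=env.read_camera('scene'); save(im,'scene11')
a=cv2.imread('pics/scene11.png').astype(int)
k=env.calibration('scene');K=np.array(k['K']);P=np.linalg.inv(np.array(k['pose']))
f=lambda p:(lambda q:np.round((K@q)[:2]/q[2],1))((P@np.append(p,1))[:3])
x,y,z=s['eef_pos']
for dz in (8,-80,-167): print(dz,f((x,y,z+dz)), 'x-16',f((x-16,y,z+dz)))
for r in range(112,172,4):
    print(r,' '.join('%3d,%3d,%3d'%tuple(a[r,c,::-1]) for c in range(298,326,2)))
```

```text
{'eef_pos': [578.25, 24.08, 391.09], 'tcp_rot': [3.14, -0.0, -0.05]}
8 [309.3 114.8] x-16 [313.3 113.6]
-80 [309.4 137.5] x-16 [313.3 136.3]
-167 [309.5 158.6] x-16 [313.2 157.4]
112 158, 94, 52 160, 96, 54 157,113, 67 158,122, 77 160,123, 75 147,114, 75  47, 40, 33  50, 42, 38  41, 35, 27  40, 51, 79  46, 64,108  46, 63,102  38, 63,101  35, 60, 98
116 155, 91, 56 154, 91, 47 152,102, 60 137,102, 63 164,124, 77 154,117, 74  44, 34, 32  44, 36, 33  42, 34, 29  73, 42, 28  74, 45, 28  67, 50, 49  54, 60, 86  43, 65,105
120 151, 91, 52 150, 87, 47 152, 94, 57 142,111, 72 160,123, 75 166,125, 78 137,114, 92 132,135,130 124,126,119  78, 54, 35  79, 52, 32  75, 48, 31  77, 46, 28  76, 47, 33
124 154, 88, 44 155, 89, 48 153, 91, 54 144,108, 66 152,116, 74 167,125, 74 160,129, 91 129,135,130 115,113,109  96, 66, 45  74, 44, 26  75, 46, 32  72, 45, 30  69, 39, 24
128 162, 94, 53 166, 95, 54 170,101, 49 147,108, 65 145,112, 72 166,126, 73 157,121, 81 138,128,120 134,110, 91 157, 97, 57 159, 91, 47 165, 94, 52 165, 94, 51 161, 90, 42
132 162, 94, 52 151, 89, 45 156, 88, 52 152,101, 58 144,109, 
[... 958 characters left out ...]
 155, 90, 47
156 166, 97, 49 172, 97, 52 166, 95, 47 158, 88, 51 158, 95, 52 144,109, 65 156,120, 77 158,119, 70 156, 93, 49 156, 93, 47 158, 91, 47 166, 95, 48 167, 96, 46 156,100, 69
160 178,105, 59 170, 96, 45 169, 94, 47 170,101, 52 172, 99, 54 162, 96, 49 151, 86, 42 168, 97, 52 161, 90, 48 156, 87, 47 157, 90, 48 132, 95, 76 112,118,125  96, 98,100
164 172,101, 54 169, 95, 51 175,101, 53 171, 96, 48 166, 94, 44 175,103, 57 176, 98, 53 171, 95, 49 159, 90, 46 172, 96, 51 156, 85, 44  67, 53, 49  66, 73, 77 107,113,118
168 153, 95, 45 175, 99, 53 179,103, 57 177,102, 55 171, 94, 50 171, 93, 45 173,100, 53 173, 96, 50 173, 94, 49 171, 99, 50 159, 92, 43 145, 79, 37  81, 51, 35  72, 56, 48
```

Emit:
{"fn": "carry_out", "kwargs": {"series": [[0.1, -0.02, -0.4, 0], [0.08, -0.02, -0.7, 0], [0, 0, -0.9, 0], [0, 0, -0.9, 0], [0, 0, -0.7, 0]]}}

```text
t: 32.1
eef_pos: [586.6, 22.3, 208.7]
tcp_rot: [3.141, 0.001, -0.044]
ft_force: [0.6, -0.1, -1.5]
opening: 0.286
grip_force: 30.0
```

Emit:
{"fn": "carry_out", "kwargs": {"series": [[0, 0, -0.1, 0], [0, 0, -0.06, 0], [0, 0, -0.06, 0], [0, 0, -0.06, 0], [0, 0, 0, 0]]}}

```text
t: 32.6
eef_pos: [587.4, 21.3, 197.9]
tcp_rot: [3.141, -0.001, -0.047]
ft_force: [0.2, -1.3, -0.9]
opening: 0.288
grip_force: 30.0
```

Emit:
{"fn": "carry_out", "kwargs": {"series": [[0, 0, -0.06, 0], [0, 0, -0.06, 0], [0, 0, -0.06, 0], [0, 0, 0, 0], [0, 0, 0, 0]]}}

```text
t: 33.1
eef_pos: [587.1, 21.2, 187.9]
tcp_rot: [3.141, 0.0, -0.047]
ft_force: [0.1, -0.7, -1.4]
opening: 0.286
grip_force: 30.0
```

Emit:
{"fn": "carry_out", "kwargs": {"series": [[0, 0, -0.04, 0], [0, 0, -0.04, 0], [0, 0, 0, 0], [0, 0, 0, 0], [0, 0, 0, 0]]}}

```text
t: 33.6
eef_pos: [587.9, 21.2, 185.3]
tcp_rot: [3.141, -0.003, -0.047]
ft_force: [-0.2, 0.6, 8.2]
opening: 0.289
grip_force: 30.0
```

Emit:
{"fn": "carry_out", "kwargs": {"series": [[0, 0, 0.02, 0], [0, 0, 0, 0], [0, 0, 0, 0], [0, 0, 0, 0], [0, 0, 0.1, 0]], "fingers": 0.1}}

```text
t: 34.1
eef_pos: [586.8, 21.2, 189.5]
tcp_rot: [3.142, 0.001, -0.047]
ft_force: [-1.1, -0.1, 1.0]
opening: 0.447
grip_force: 0.0
```

Emit:
{"fn": "carry_out", "kwargs": {"series": [[0, 0, 0.4, 0], [0, 0, 0.6, 0], [0, 0, 0.6, 0], [0, 0, 0.4, 0], [0, 0, 0, 0]]}}

```text
t: 34.6
eef_pos: [587.9, 21.2, 293.1]
tcp_rot: [3.141, -0.005, -0.047]
ft_force: [0.2, 0.2, -0.4]
opening: 0.451
grip_force: 0.0
```

Run:
```python
from h import *
wlook('w12',['file','brush'])
im=env.read_camera('scene'); save(im,'scene12')
w=cv2.imread('pics/w12.png'); s=cv2.imread('pics/scene12.png')
cv2.imwrite('pics/m4.png',np.vstack([cv2.resize(s[110:230,220:400],(480,320),interpolation=2),cv2.resize(w[:350],(480,262))]))
```

```text
[587.4  21.2 291.1]
file [(375.7, 170.7, 0.86)]
brush [(168.1, 39.1, 0.74), (320.1, 225.5, 0.73), (137.9, 302.9, 0.64)]
```

View pics/m4.png

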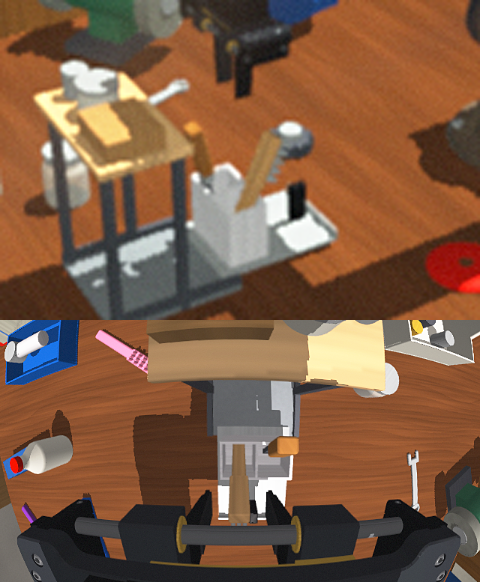

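Run:
```python
from m import *
b=cal('w12')
for z in (190,200,210): print(z,np.round(atz(b,398,166,z),0),np.round(atz(b,352,170,z-15),0),'brush end',np.round(atz(b,320,270,z),0))
im=cv2.imread('pics/w12.png')
# post right in w12, file colours
k=env.calibration('scene');K=np.array(k['K']);P=np.linalg.inv(np.array(k['pose']))
f=lambda p:(lambda q:np.round((K@q)[:2]/q[2],1))((P@np.append(p,1))[:3])
print('scene file top px approx',220+192/480*180,110+125/320*120,' pred:',[ (t,f(t)) for t in [(612,-34,205),(600,-60,205),(590,-75,200),(590,-60,205)]])
print('brush top px',220+275/480*180,110+132/320*120,[ (t,f(t)) for t in [(510,22,195),(530,22,195),(550,22,200)]])
```

```text
190 [617. -53. 190.] [612. -12. 175.] brush end [517.  23. 190.]
200 [619. -50. 200.] [614. -11. 185.] brush end [522.  23. 200.]
210 [620. -47. 210.] [616. -10. 195.] brush end [527.  23. 210.]
scene file top px approx 292.0 156.875  pred: [((612, -34, 205), array([293.4, 158.5])), ((600, -60, 205), array([292.6, 154.5])), ((590, -75, 200), array([292.9, 153.1])), ((590, -60, 205), array([294.9, 153.7]))]
brush top px 323.125 159.5 [((510, 22, 195), array([324.7, 159.8])), ((530, 22, 195), array([320.2, 161.3])), ((550, 22, 200), array([315.7, 161.7]))]
```

Emit:
{"fn": "carry_out", "kwargs": {"series": [[-0.5, 0, 0, 0], [-0.8, 0.02, 0, 0], [-0.8, 0.02, 0, 0], [-0.6, 0, -0.3, 0], [0, 0, -0.7, 0]], "fingers": 1}}

```text
t: 35.3
eef_pos: [449.9, 23.4, 240.9]
tcp_rot: [3.141, -0.003, -0.047]
ft_force: [1.3, 0.1, -0.4]
opening: 0.085
grip_force: 0.0
```

Emit:
{"fn": "carry_out", "kwargs": {"series": [[0, 0, -0.7, 0], [0, 0, -0.5, 0], [0, 0, 0, 0], [0, 0, 0, 0], [0, 0, 0, 0]]}}

```text
t: 35.8
eef_pos: [452.7, 23.2, 181.0]
tcp_rot: [3.141, -0.001, -0.047]
ft_force: [-0.2, 0.1, 0.5]
opening: 0.009
grip_force: 0.0
```

Emit:
{"fn": "carry_out", "kwargs": {"series": [[0.2, 0, -0.3, 0], [0.3, 0, 0, 0], [0.3, 0, 0, 0], [0.3, 0, 0, 0], [0.2, 0, 0, 0]]}}

```text
t: 36.3
eef_pos: [518.4, 23.2, 166.2]
tcp_rot: [3.141, -0.002, -0.047]
ft_force: [-1.0, 0.0, -0.0]
opening: 0.006
grip_force: 0.1
```

Emit:
{"fn": "carry_out", "kwargs": {"series": [[0.2, 0, 0, 0], [0.2, 0, 0, 0], [0.1, 0, 0, 0], [0.1, 0, 0, 0], [0, 0, 0, 0]]}}

```text
t: 36.8
eef_pos: [547.5, 23.2, 165.0]
tcp_rot: [3.142, -0.0, -0.047]
ft_force: [-0.1, 0.3, 0.1]
opening: 0.001
grip_force: 0.0
```

```bash
cat > sc.py <<'E'
from m import *
def scene(n,p0,p1,cols,rows):
    im=env.read_camera('scene'); save(im,n); a=im.astype(int)
    for r in rows: print(r,' '.join('%d,%d,%d'%tuple(a[r,c]) for c in cols))
k=env.calibration('scene');K=np.array(k['K']);P=np.linalg.inv(np.array(k['pose']))
f=lambda p:(lambda q:np.round((K@q)[:2]/q[2],1))((P@np.append(p,1))[:3])
E
python3 - <<'E'
from sc import *
print(np.round(env.state()['ft_force'],1),np.round(env.state()['eef_pos'],0))
for x in (530,550,570,590,610): print(x,f((x,22,205)),f((x,22,110)))
scene('scene13',0,0,range(290,330,3),range(150,182,4))
E
```

```text
[-0.1  0.3  0.1] [547.  23. 165.]
530 [320.3 159. ] [320.  180.2]
550 [315.7 160.6] [315.6 181.8]
570 [311.1 162.2] [311.1 183.4]
590 [306.5 163.7] [306.7 185.1]
610 [301.8 165.3] [302.1 186.7]
150 174,100,52 164,95,50 164,93,50 169,96,52 158,94,44 133,75,43 43,40,36 44,44,39 55,51,44 52,43,41 44,38,39 49,42,40 53,43,40 54,46,43
154 176,100,53 176,99,54 169,98,47 163,93,47 161,94,51 164,93,51 156,88,47 68,54,43 93,83,68 54,53,47 61,57,57 91,90,92 68,64,67 52,48,46
158 187,124,58 125,79,37 172,100,54 171,99,52 167,94,47 166,97,51 157,93,49 167,94,50 32,28,25 50,44,41 36,31,32 31,28,24 22,22,15 34,29,31
162 248,201,122 122,77,41 133,87,46 172,97,51 170,99,54 167,126,78 155,115,77 138,133,127 70,73,69 23,17,19 26,24,24 26,25,26 46,47,48 103,111,109
166 220,172,112 131,90,47 125,82,43 169,94,52 166,95,48 147,115,71 170,128,79 142,139,130 91,97,93 17,17,17 37,34,36 53,59,62 55,62,66 66,72,74
170 161,90,53 115,74,36 126,82,42 146,87,44 169,93,50 145,108,66 170,128,79 131,133,129 119,118,113 110,61,34 157,90,46 159,85,44 116,61,31 158,90,49
174 151,84,42 180,137,115 118,77,32 142,98,68 181,181,177 147,114,68 172,133,84 136,140,135 152,118,98 172,91,44 173,99,52 167,91,50 175,102,53 167,93,44
178 159,92,50 159,166,167 106,107,108 146,151,146 177,172,170 148,111,68 167,127,79 142,146,145 165,101,59 167,97,48 172,99,48 172,97,46 168,95,47 131,82,53
```

Emit:
{"fn": "carry_out", "kwargs": {"series": [[0.1, 0, 0, 0], [0.1, 0, 0, 0], [0.08, 0, 0, 0], [0, 0, 0, 0], [0, 0, 0, 0]]}}

```text
t: 37.35
eef_pos: [561.2, 23.2, 165.0]
tcp_rot: [3.141, -0.0, -0.047]
ft_force: [-0.1, -0.2, -0.3]
opening: 0.005
grip_force: 0.0
```

Run:
```python
from sc import *
print(np.round(env.state()['ft_force'],1),np.round(env.state()['eef_pos'],0))
scene('scene14',0,0,range(296,317,1),range(158,200,5))
```

```text
[-0.1 -0.2 -0.3] [561.  23. 165.]
158 179,103,56 179,103,54 172,101,53 172,98,51 173,101,59 167,95,49 166,96,47 169,97,50 168,92,48 167,95,53 159,94,50 160,92,49 154,87,45 136,77,47 64,39,30 33,25,24 40,36,33 55,51,53 69,72,68 73,70,69 50,46,42
163 131,86,43 151,88,45 167,96,52 170,102,55 166,119,74 162,122,71 166,129,79 153,120,71 156,118,74 157,123,92 141,127,115 133,131,127 131,137,132 139,142,138 120,126,122 74,79,75 38,34,32 26,22,24 26,21,19 27,29,25 30,25,28
168 123,81,39 124,81,36 141,88,41 158,94,49 157,104,61 149,112,68 149,114,72 167,127,75 169,128,78 170,128,76 160,124,80 140,126,110 134,138,133 134,141,140 130,138,135 96,102,96 40,41,40 18,21,22 11,9,12 14,17,22 30,25,27
173 122,76,38 123,76,37 128,83,40 146,102,60 160,122,86 150,116,71 141,111,69 152,114,69 165,126,77 170,129,78 165,127,74 159,127,95 142,146,140 131,141,140 131,137,135 146,136,126 155,114,83 171,101,58 170,93,45 171,94,46 173,96,46
178 106,108,107 110,117,114 122,130,127 149,151,150 170,168,164 160,134,114 144,110,68 143,109,64 166,124,74 164,121,72 170,129,75 155,122,84 136,130,114 145,152,146 150,155,
[... 384 characters left out ...]
159,162,161 165,168,166 162,162,156 159,145,132 155,127,89 157,117,68 162,125,81 160,147,127 177,176,174 176,178,176 178,176,175 174,174,172 175,176,173 180,177,177 174,175,174 176,175,174
193 165,167,162 160,163,159 161,163,158 161,162,162 165,169,166 160,164,157 156,157,155 158,160,157 157,164,161 163,167,161 176,174,174 184,186,182 182,183,181 178,179,179 175,177,176 179,179,176 175,179,176 184,186,183 182,182,178 180,179,178 176,177,175
198 158,162,160 167,169,169 167,169,168 161,163,160 158,160,155 160,162,159 160,162,159 159,159,159 160,161,160 160,163,162 175,177,174 179,184,182 180,183,181 181,181,179 175,178,175 178,178,173 180,178,178 179,183,178 186,186,181 181,183,180 174,179,174
```

Emit:
{"fn": "carry_out", "kwargs": {"series": [[-0.1, 0, 0, 0], [-0.3, 0, 0, 0], [-0.6, -0.05, 0, 0], [-0.8, -0.1, 0, 0], [-0.7, -0.15, 0, 0]]}}

```text
t: 37.9
eef_pos: [433.9, 8.4, 164.9]
tcp_rot: [3.142, 0.0, -0.046]
ft_force: [0.9, -0.7, 1.2]
opening: 0.001
grip_force: 0.0
```

Run:
```python
from sc import *
print(np.round(env.state()['ft_force'],1),np.round(env.state()['eef_pos'],0))
scene('scene15',0,0,range(296,314,1),range(163,190,10))
```

```text
[ 0.9 -0.7  1.2] [434.   8. 165.]
163 142,89,46 166,105,54 171,99,53 175,102,57 172,100,52 172,100,54 174,100,52 173,99,50 169,97,50 169,97,52 165,97,48 171,98,54 173,101,49 173,98,53 173,95,51 170,98,50 159,87,40 164,96,53
173 119,74,30 129,84,38 127,80,34 147,107,72 197,176,160 240,235,225 218,213,209 200,202,200 180,181,181 185,189,188 212,205,202 187,160,147 168,107,72 172,96,50 167,93,45 165,88,42 169,99,57 164,115,61
183 156,160,159 159,161,160 162,165,164 167,169,168 170,173,173 174,175,173 176,177,176 178,177,176 175,176,175 177,177,173 183,184,181 183,185,181 181,181,184 168,168,161 159,132,101 153,115,70 148,115,64 158,122,73
```

Emit:
{"fn": "carry_out", "kwargs": {"series": [[-0.1, -0.07, 0, 1], [-0.1, -0.07, 0, 1], [0, 0, 0, 1], [0, 0, 0, 1], [0, 0, 0, 1]]}}

```text
t: 38.45
eef_pos: [425.8, 1.2, 165.2]
tcp_rot: [3.141, -0.0, 0.481]
ft_force: [-0.1, 0.2, 0.5]
opening: 0.008
grip_force: 0.0
```

Emit:
{"fn": "carry_out", "kwargs": {"series": [[0, 0, 0, 1], [0, 0, 0, 1], [0, 0, 0, 1], [0, 0, 0, 1], [0, 0, 0, 1]]}}

```text
t: 38.95
eef_pos: [425.8, 1.3, 165.1]
tcp_rot: [3.141, -0.0, 1.004]
ft_force: [-0.4, -0.4, 0.5]
opening: 0.007
grip_force: 0.0
```

Emit:
{"fn": "carry_out", "kwargs": {"series": [[0, 0, 0, 1], [0, 0, 0, 1], [0, 0, 0, 1], [0, 0, 0, 1], [0, 0, 0, 1]]}}

```text
t: 39.45
eef_pos: [425.8, 1.3, 165.1]
tcp_rot: [3.141, 0.0, 1.528]
ft_force: [-0.7, 0.4, -0.2]
opening: 0.006
grip_force: 0.0
```

Emit:
{"fn": "carry_out", "kwargs": {"series": [[0, 0, 0, 1], [0, 0, 0, 1], [0, 0, 0, 1], [0, 0, 0, 1], [0, 0, 0, 1]]}}

```text
t: 39.95
eef_pos: [425.9, 1.3, 165.1]
tcp_rot: [3.141, 0.0, 2.052]
ft_force: [0.4, 0.0, -0.1]
opening: 0.007
grip_force: 0.0
```

Emit:
{"fn": "carry_out", "kwargs": {"series": [[0, 0, 0, 1], [0, 0, 0, 1], [0, 0, 0, 1], [0, 0, 0, 1], [0, 0, 0, 1]]}}

```text
t: 40.45
eef_pos: [425.8, 1.2, 165.1]
tcp_rot: [3.141, 0.0, 2.575]
ft_force: [-0.7, -0.3, -1.1]
opening: 0.004
grip_force: 0.0
```

Emit:
{"fn": "carry_out", "kwargs": {"series": [[0, 0, 0, 1], [0, 0, 0, 1], [0, 0, 0, 1], [0, 0, 0, 1], [0, 0, 0, 1]]}}

```text
t: 40.95
eef_pos: [425.8, 1.3, 165.1]
tcp_rot: [3.142, 0.0, 3.099]
ft_force: [-0.1, 0.5, -0.7]
opening: 0.007
grip_force: 0.0
```

Emit:
{"fn": "carry_out", "kwargs": {"series": [[0, 0, -0.6, 0], [0, 0, -0.7, 0], [0, 0, -0.7, 0], [0, 0, -0.34, 0], [0, 0, 0, 0]]}}

```text
t: 41.45
eef_pos: [425.0, 1.4, 46.5]
tcp_rot: [3.141, -0.004, 3.094]
ft_force: [-0.7, -0.6, -0.6]
opening: 0.005
grip_force: 0.0
```

Emit:
{"fn": "carry_out", "kwargs": {"series": [[0.1, 0, 0, 0], [0.1, 0, 0, 0], [0.1, -0.01, 0, 0], [0.15, -0.01, 0, 0], [0.2, -0.01, 0, 0]]}}

```text
t: 41.95
eef_pos: [458.9, -0.2, 48.5]
tcp_rot: [3.141, -0.0, 3.095]
ft_force: [-4.2, -0.6, 3.3]
opening: 0.006
grip_force: 1.9
```

Emit:
{"fn": "carry_out", "kwargs": {"series": [[0.2, -0.01, 0, 0], [0.2, -0.01, 0, 0], [0.2, -0.01, 0, 0], [0.2, -0.01, 0, 0], [0.2, -0.01, 0, 0]]}}

```text
t: 42.45
eef_pos: [509.5, -2.9, 48.0]
tcp_rot: [3.142, -0.0, 3.094]
ft_force: [-3.5, -1.4, 2.5]
opening: 0.009
grip_force: 1.9
```

Emit:
{"fn": "carry_out", "kwargs": {"series": [[0.2, -0.01, 0, 0], [0.2, -0.01, 0, 0], [0.2, -0.01, 0, 0], [0.15, -0.01, 0, 0], [0.1, 0, 0, 0]]}}

```text
t: 42.95
eef_pos: [551.9, -4.9, 47.9]
tcp_rot: [3.142, 0.0, 3.095]
ft_force: [-4.0, -2.6, 1.5]
opening: 0.007
grip_force: 1.7
```

Emit:
{"fn": "carry_out", "kwargs": {"series": [[0.08, 0, 0, 0], [0.06, 0, 0, 0], [0.06, 0, 0, 0], [0.06, 0, 0, 0], [0.06, 0, 0, 0]]}}

```text
t: 43.45
eef_pos: [567.2, -4.8, 48.0]
tcp_rot: [3.141, -0.0, 3.094]
ft_force: [-4.0, -2.3, -1.3]
opening: 0.006
grip_force: 1.6
```

Emit:
{"fn": "carry_out", "kwargs": {"series": [[0.06, 0, 0, 0], [0.06, 0, 0, 0], [0.06, 0, 0, 0], [0, 0, 0, 0], [0, 0, 0, 0]]}}

```text
t: 43.95
eef_pos: [575.7, -4.7, 48.0]
tcp_rot: [3.141, -0.001, 3.095]
ft_force: [-5.6, -2.1, 1.2]
opening: 0.004
grip_force: 2.9
```

Emit:
{"fn": "carry_out", "kwargs": {"series": [[0.06, 0, 0, 0], [0.06, 0, 0, 0], [0.06, 0, 0, 0], [0.06, 0, 0, 0], [0, 0, 0, 0]]}}

```text
t: 44.45
eef_pos: [575.5, -4.6, 48.1]
tcp_rot: [3.142, -0.028, 3.095]
ft_force: [-64.9, -10.8, 45.9]
opening: 0.004
grip_force: 32.7
```

Emit:
{"fn": "carry_out", "kwargs": {"series": [[-0.2, 0, 0, 0], [-0.2, 0, 0, 0], [-0.3, 0, 0, 0], [-0.5, 0, 0, 0], [-0.6, 0, 0, 0]]}}

```text
t: 44.95
eef_pos: [498.8, -4.7, 48.2]
tcp_rot: [-3.142, 0.003, 3.095]
ft_force: [-0.2, -0.5, 0.2]
opening: 0.006
grip_force: 0.0
```

Emit:
{"fn": "carry_out", "kwargs": {"series": [[-0.6, 0, 0, 0], [0, 0, 0.5, 0], [0, 0, 0.9, 0], [0, 0, 0.9, 0], [0, 0, 0.5, 0]]}}

```text
t: 45.45
eef_pos: [469.7, -4.7, 191.6]
tcp_rot: [-3.141, 0.006, 3.095]
ft_force: [0.1, -0.0, -0.5]
opening: 0.007
grip_force: 0.0
```

Run:
```python
from sc import *
im=env.read_camera('top'); save(im,'top16'); im=env.read_camera('scene'); save(im,'scene16')
for l in ('file','brush','tray'):
    print(l,[(round(d['position'][1]*640),round(d['position'][0]*400),round(d['conf'],2)) for d in env.look_for('scene',l)[:4]])
    print(l,[(round(d['position'][1]*640),round(d['position'][0]*400),round(d['conf'],2)) for d in env.look_for('top',l)[:4]])
o=cv2.imread('pics/top0.png').astype(int);n=cv2.imread('pics/top16.png').astype(int)
T=env.calibration('top');KT=np.array(T['K']);PT=np.linalg.inv(np.array(T['pose']))
g=lambda p:(lambda q:np.round((KT@q)[:2]/q[2],1))((PT@np.append(p,1))[:3])
print('tab exp @598',g((598,-7.5,78)),'brush top exp',g((650,18,195)),f((650,18,195)),'file',f((750,-42,205)))
for c in (336,338): print(c,[int(x) for x in o[184:206,c].sum(1)],[int(x) for x in n[184:206,c].sum(1)])
a=n[:,:,::-1]
for r in range(166,186,2): print(r,' '.join('%d,%d,%d'%tuple(a[r,c]) for c in range(322,346,2)))
```

```text
file []
file []
brush [(409, 243, 0.92), (290, 260, 0.7), (284, 183, 0.67), (473, 280, 0.6)]
brush [(213, 246, 0.95), (145, 250, 0.79), (269, 137, 0.6), (334, 165, 0.53)]
tray [(280, 205, 0.92)]
tray [(339, 179, 0.89)]
tab exp @598 [337.7 190.2] brush top exp [332.  169.7] [291.7 170.4] file [259.  168.5]
336 [617, 480, 448, 448, 457, 458, 433, 354, 279, 253, 244, 225, 211, 200, 199, 367, 617, 690, 644, 626, 598, 461] [426, 409, 354, 285, 227, 179, 157, 150, 136, 125, 140, 247, 367, 421, 430, 403, 319, 223, 171, 162, 154, 156]
338 [696, 616, 534, 472, 437, 430, 400, 301, 189, 156, 166, 169, 175, 192, 251, 448, 671, 708, 663, 636, 620, 495] [423, 408, 335, 214, 109, 87, 85, 91, 92, 92, 128, 244, 365, 421, 428, 407, 336, 240, 179, 158, 154, 163]
166 133,136,136 124,124,124 122,121,123 229,179,132 255,242,171 255,239,168 255,248,179 255,229,153 136,126,119 124,124,125 126,125,125 125,125,125
168 137,139,139 133,137,137 130,134,134 225,180,140 255,237,162 255,233,159 255,240,166 255,236,165 146,139,131 128,129,129 129,129,128 128,128,128
170 136,139,138 135,139,138 134,138,138 125,121,11
[... 433 characters left out ...]
 138,142,140 139,142,141 137,140,139 136,140,139 135,139,139 139,142,142 137,141,141 140,143,141 138,141,140
178 137,140,139 138,140,140 138,142,141 140,143,143 140,143,142 141,144,143 140,144,143 138,142,142 138,141,141 138,142,142 139,143,143 138,142,141
180 138,142,141 138,141,141 138,141,141 140,143,143 139,143,143 141,143,143 140,142,142 139,142,142 137,141,140 138,142,141 140,144,143 139,143,142
182 137,141,141 139,142,143 138,141,141 140,143,142 140,143,142 141,144,144 141,144,143 140,143,143 139,142,142 139,142,141 139,143,141 141,144,143
184 138,141,142 138,141,142 138,142,142 139,144,142 141,145,144 142,146,145 141,145,144 140,143,143 139,142,142 139,143,142 139,143,143 140,144,144
```

Run:
```python
from sc import *
a=cv2.imread('pics/scene16.png')[:,:,::-1]
for z in (205,180,160,140,120): 
    t=(z-20)/185; p=(722+30*t,-41,z); u,v=f(p); print(z,(u,v),[tuple(int(q) for q in a[int(round(v)),int(round(u))+d]) for d in range(-8,9,2)])
for x,y,z in [(686,91,262),(816,85,262),(816,-127,262),(686,-120,262)]: print(f((x,y,z)))
for r in range(164,200,3): print(r,' '.join('%d,%d,%d'%tuple(a[r,c]) for c in range(248,292,4)))
```

```text
205 (np.float64(258.6), np.float64(168.8)) [(205, 161, 107), (255, 236, 158), (161, 128, 84), (159, 128, 80), (139, 104, 62), (145, 110, 63), (144, 108, 63), (140, 102, 60), (189, 144, 85)]
180 (np.float64(260.1), np.float64(174.3)) [(184, 169, 149), (148, 103, 61), (254, 225, 147), (255, 254, 184), (247, 215, 139), (234, 190, 123), (192, 150, 95), (184, 144, 96), (140, 113, 74)]
160 (np.float64(261.3), np.float64(178.6)) [(175, 141, 112), (154, 89, 47), (93, 72, 60), (67, 70, 69), (70, 66, 67), (121, 79, 42), (126, 82, 39), (71, 63, 63), (74, 67, 64)]
140 (np.float64(262.4), np.float64(182.8)) [(160, 100, 62), (153, 91, 53), (69, 62, 64), (59, 64, 67), (81, 69, 63), (129, 79, 33), (140, 88, 42), (226, 230, 224), (207, 207, 206)]
120 (np.float64(263.6), np.float64(186.9)) [(162, 94, 47), (77, 59, 57), (63, 66, 71), (70, 70, 72), (122, 121, 114), (134, 138, 136), (176, 181, 176), (177, 179, 176), (181, 180, 177)]
[293.  167.1]
[257.6 178. ]
[230.3 149.4]
[263.7 140.5]
164 225,180,114 169,131,89 135,94,59 216,160,92 156,114,65 148,107,66 145,111,61 142,105,62 139,100,53 255,254,210 255
[... 655 characters left out ...]
9,81,49 66,64,66 132,86,37 147,148,147 243,242,235 156,97,62 159,87,47 104,86,64 55,60,63
185 141,142,127 154,123,99 152,85,47 56,62,63 123,78,36 181,180,177 177,176,174 161,163,164 160,113,62 125,99,67 54,55,61
188 142,91,58 169,94,49 168,94,49 60,60,63 123,126,123 178,178,177 174,176,174 156,157,155 158,121,84 133,105,67 52,54,62
191 156,89,46 162,90,48 168,94,49 55,59,60 182,183,182 189,189,186 236,236,236 207,208,205 152,112,64 144,109,66 50,56,61
194 158,92,47 159,87,44 166,90,45 54,59,63 167,167,165 225,226,225 172,171,171 176,177,174 155,118,68 139,118,89 48,55,58
197 155,88,48 151,89,46 159,89,44 51,57,59 147,150,145 240,241,239 170,173,171 156,136,113 157,121,75 153,153,152 54,56,61
```

```bash
python3 -c "
from cell import env
print(env.state()['t'],env.job_done())"
```

```text
the job is handed in; nothing more can be done
45.85 None
```

The job is handed in at 45.9 s: the file stands in the right bay and the brush in the left, and the tray is pushed in to its stop. The brush leans about 23° towards the robot, because one attempt to tip it back did not hold, and the final push on the tray's tab peaked at about 65 N through the fingertips, under the 120 N wrist limit.

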